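# Nest the tumblers on the pantry's pull-out tray and slide it home

## Task

Put the stacking tumblers away in the pantry cupboard: pull its tray all the way out, nest every teal tumbler into one upright stack standing in the teal cup well and every coral tumbler into one upright stack in the coral well (the lowest down on the well's floor, every other fully seated in the one below), then slide the loaded tray fully home so that both stacks stand inside. There may be one to three tumblers of a colour; do not knock over or push aside the other groceries.

Things in the scene. Friction and masses are not known exactly. Their poses are not given: they have to be found in the camera images.
- teal1: Teal (blue-green) stacking tumbler (None if absent). Round, open top, heavy base, 75 mm high, 70 to 140 g: foot 43 mm across, tapering out to 56 mm at 45 mm height, there a flat shoulder to a straight 66 mm collar up to the rim; wall 2 mm. Nested, its shoulder rests on the lower one's rim: 30 mm higher, only its collar showing, 2 mm play. Origin: centre of the foot's underside, z to the rim
- teal2: Teal (blue-green) stacking tumbler (None if absent). Round, open top, heavy base, 75 mm high, 70 to 140 g: foot 43 mm across, tapering out to 56 mm at 45 mm height, there a flat shoulder to a straight 66 mm collar up to the rim; wall 2 mm. Nested, its shoulder rests on the lower one's rim: 30 mm higher, only its collar showing, 2 mm play. Origin: centre of the foot's underside, z to the rim
- teal3: Teal (blue-green) stacking tumbler (None if absent). Round, open top, heavy base, 75 mm high, 70 to 140 g: foot 43 mm across, tapering out to 56 mm at 45 mm height, there a flat shoulder to a straight 66 mm collar up to the rim; wall 2 mm. Nested, its shoulder rests on the lower one's rim: 30 mm higher, only its collar showing, 2 mm play. Origin: centre of the foot's underside, z to the rim
- coral1: Coral (pink-orange) stacking tumbler (None if absent). Round, open top, heavy base, 75 mm high, 70 to 140 g: foot 43 mm across, tapering out to 56 mm at 45 mm height, there a flat shoulder to a straight 66 mm collar up to the rim; wall 2 mm. Nested, its shoulder rests on the lower one's rim: 30 mm higher, only its collar showing, 2 mm play. Origin: centre of the foot's underside, z to the rim
- coral2: Coral (pink-orange) stacking tumbler (None if absent). Round, open top, heavy base, 75 mm high, 70 to 140 g: foot 43 mm across, tapering out to 56 mm at 45 mm height, there a flat shoulder to a straight 66 mm collar up to the rim; wall 2 mm. Nested, its shoulder rests on the lower one's rim: 30 mm higher, only its collar showing, 2 mm play. Origin: centre of the foot's underside, z to the rim
- coral3: Coral (pink-orange) stacking tumbler (None if absent). Round, open top, heavy base, 75 mm high, 70 to 140 g: foot 43 mm across, tapering out to 56 mm at 45 mm height, there a flat shoulder to a straight 66 mm collar up to the rim; wall 2 mm. Nested, its shoulder rests on the lower one's rim: 30 mm higher, only its collar showing, 2 mm play. Origin: centre of the foot's underside, z to the rim
- tray (a joint): the cupboard's pull-out tray, m: 0 home (front panel against the cupboard), 0.175 fully out at its stop; slides along the cupboard's +y; stays where left, 2.5 N friction; starts 0 to 0.07. Wooden floor 248 x 149 mm, its top 18 mm above the worktop, rims 24 mm high round it; white front panel 316 mm wide, 18 mm thick, 6 to 64 mm above the worktop
- tray_handle (a point): middle of the tray's steel bar handle: level round bar 10 mm thick, 110 mm long, along the cupboard's x, 45 mm above the worktop, 45 mm clear in front of the front panel and 70 mm in front of the cupboard's front edge when home; moves with the tray, axes as the cupboard's. Can be pinched from above
- teal_well (a point): floor centre (18 mm above the worktop) of the teal cup well, a ring on the tray floor 56 mm across inside, 64 outside, 24 mm high, 62.5 mm to the cupboard's -x side of the tray's middle; 83 mm inside the cupboard's front edge when the tray is home, 92 mm outside it when fully out; moves with the tray, axes as the cupboard's
- coral_well (a point): floor centre (18 mm above the worktop) of the coral cup well, a ring on the tray floor 56 mm across inside, 64 outside, 24 mm high, 62.5 mm to the cupboard's +x side of the tray's middle; 83 mm inside the cupboard's front edge when the tray is home, 92 mm outside it when fully out; moves with the tray, axes as the cupboard's
- cupboard: white pantry cupboard fixed on the worktop, 320 mm wide (x), 250 deep (y), 196 high, open front, underside of the roof at 178 mm. Origin: middle of its front edge, on the worktop; +y points out of the open front, z up. Place and yaw vary
- spice_jar: glass spice jar, brown, red cap, 54 mm across, 95 mm high; loose bystander, not to be disturbed. Origin: centre of its underside.
- pudding_box: small yellow carton with a white band, 55 x 40 x 90 mm; loose bystander, not to be disturbed. Origin: centre of its underside.
- biscuit_jar: round jar with a red cap and paper label, 90 mm across, 150 mm high; loose bystander, not to be disturbed. Origin: centre of its underside.
- peanut_jar: brown jar with white cap and blue label, 76 mm across, 120 mm high; loose bystander, not to be disturbed. Origin: centre of its underside.
- soup_can: red-labelled tin, 68 mm across, 100 mm high; loose bystander, not to be disturbed. Origin: centre of its underside.
- tea_box: green carton with a paper band, 140 x 80 x 60 mm, lying on the cupboard's roof; loose bystander, not to be disturbed. Origin: centre of its underside.
- wrap_box: long yellow and blue carton, 60 x 200 x 55 mm; loose bystander, not to be disturbed. Origin: centre of its underside.
Mind the look-alikes: they are no part of the job. What is shaped like the teal1 but black, purple or yellow is not meant.

How it is judged:
By the outcome, as a careful person would: the job done as asked, in the order asked, and still so for the second after the job is handed in, with the robot touching nothing.
Of teal1, teal2, teal3, coral1, coral2, coral3 only 4 to 6 are there at a start; the rules pass over those that are not, and their reading is None.
At some moment in a run one of teal1, teal2, teal3, coral1, coral2, coral3 may be knocked a few centimetres aside while the robot is not near it.
It also fails if it takes over 210 s, if anything falls off the work surface, if the arm or the gripper's body presses on something with over 40 N, if the wrist force passes 120 N, or if a joint passes its speed limit or range.

## Robot

A 6-joint arm with a two-finger parallel gripper is mounted at the origin on the work surface. World frame = base frame: x ahead of the robot, y to its left, z up, the work surface at z = 0. Lengths are in mm, angles in degrees, forces in N, time in s.
With the tool pointing down it reaches from about 300 to 850 mm from the base axis. Payload 4.2 kg.
Tool frame: the origin (TCP) lies at the very end of the fingers, on their centre line; the grasp point (between the pads) lies 19 mm behind it; z points along the fingers, y is the line along which they close (so a half turn about z gives the same grasp; the last joint's range is limited). The gripper opens to 91 mm and grips with 3 to 60 N. Pads are 32 mm wide; open, the fingers measure 118 mm over their backs; the gripper's body (76 mm by 178 mm) begins 60 mm behind the grasp point.
Start: joints at [65.26, 18.312, 89.639, -0, 72.044, -1.146], TCP at [230.153, 526.947, 213.976] pointing down, gripper open.
Joint ranges: [-177.97, 177.97], [-48.28, 115.42], [12.27, 149.76], [-77.06, 257.06], [2.81, 150.46], [-146.56, 146.56]. Speed limits (degrees/s): [147.25, 147.25, 180, 180, 180, 180].

## Interface

Orientations are given as [roll, pitch, yaw] about the fixed x, y, z axes, in that order (R = Rz(yaw) Ry(pitch) Rx(roll)).
In Python, from workcell import env, grab_frame gives the robot as it stands. The module is installed in compiled form; this text tells all that it offers.
- The arm moves only by the tool move_arm, never from a script. Its argument "plan" is a list of rows, each an object of numbers: "tx", "ty", "tz": the shift along the tool's x, y, z in cm; "wx", "wy", "wz": the turn, a rotation vector about the tool's x, y, z in rad. In form: [{"tx": .., "ty": .., "tz": .., "wx": .., "wy": .., "wz": ..}, ...]. A call has 1 to 12 rows; each row shifts and turns the commanded pose from where the row before left it, along the tool's axes as they then stand; what a row does not reach is not made up. A row lasts 1/12 s, in which the tool goes at most 41.7 mm and 7.16 degrees, less where a joint would pass 70% of its speed; a pose out of reach is approached as far as the arm can. A call is refused whole if a number of a shift passes 4.17 or a number of a turn 0.125, either way. A call with a gripper value outside its range is refused whole. "gripper" is the finger opening in cm, from 0 to 9.12, set as the call begins (left out, the last holds). The fingers move at their own pace and stop on an object; "force" is the grip in N (left out, the last holds). Time passes only in rows, so rows that do not move let the fingers close. It gives the time, the measured TCP pose, the force, the opening and the grip force at its end, in the units of the state.
- env.state(): the state, without advancing time (a new reading comes with each control period).
- grab_frame(name): name is "side" or "top" or "wrist"; returns a dict with "color" (384x512x3 uint8, red, green, blue), "vfov" (degrees; the focal length in pixels is half the picture's height over the tangent of half this angle, whatever the lens; pixels are square), "cx", "cy" (the principal point, pixels), "view" (4x4, takes a point from world to camera coordinates). Camera axes: x right, y up, looking along -z (the intrinsics and any distortion apply to the point x, -y, -z); pixel columns grow to the right and rows downward; lengths in mm; the calibration is good to about 2 mm. A picture is of the moment at which its call begins. There is no depth.
- env.job_done(): hands the job in; it is judged then, once.
The state is a dict: "time_s": time; "qpos": joint angles; "qvel": joint speeds; "effort": joint torques, N m; "ee_pos": TCP position; "ee_rot": TCP orientation; "force": force on the tool from outside, world axes, zero at the start; "torque": the same for the moment, N m; "gripper_width": finger opening in mm; "gripper_force": force on a finger pad.
Only numpy, scipy, OpenCV 4.12 (cv2) and the standard library are available. Lean on these libraries where they do the work, as an engineer would, in place of code of your own. Each camera call takes 0.05 s, during which the arm holds its last target. There are 200 camera calls.

## Working session

There is one attempt and no reset: what is moved stays moved. The work goes in short steps, Python scripts to look and compute and a tool call to move; the robot and the scene stay as the last step left them, time stands still between calls to the robot, and variables do not carry over. Pictures are saved under pics/ and viewed, at most 14 in all, crops included, and the job is handed in when it is done.

Besides the shell and the picture viewer there is one more tool, called by a JSON object that holds its "api" and its "payload". move_arm: Moves the arm, as the interface text tells. Its arguments: {"type":"object","properties":{"plan":{"type":"array","items":{"type":"object","properties":{"tx":{"type":"number"},"ty":{"type":"number"},"tz":{"type":"number"},"wx":{"type":"number"},"wy":{"type":"number"},"wz":{"type":"number"}}}},"gripper":{"type":"number"},"force":{"type":"number"}},"required":["plan"]}

```bash
mkdir -p pics; ls
cat > h.py <<'E'
import numpy as np, cv2
from workcell import env, grab_frame
def snap(name,fn=None):
    f=grab_frame(name)
    if fn: cv2.imwrite('pics/'+fn,f['color'][:,:,::-1])
    return f
E
python3 - <<'E'
from h import *
for n in ('top','side','wrist'):
    f=snap(n); np.savez('pics/'+n+'0.npz',**f)
    print(n,{k:(np.round(v,3).tolist()) for k,v in f.items() if k!='color'}, list(f))
    cv2.imwrite('pics/%s0.png'%n,f['color'][:,:,::-1])
s=env.state(); print(s)
a=[cv2.imread('pics/%s0.png'%n) for n in('top','side')]
E
```

```text
pics
top {'vfov': 56.108, 'cx': 260.916, 'cy': 195.669, 'view': [[-0.011, -1.0, 0.002, 43.73], [0.995, -0.01, 0.101, -600.427], [-0.101, 0.003, 0.995, -1223.303], [0.0, 0.0, 0.0, 1.0]]} ['color', 'vfov', 'cx', 'cy', 'view']
side {'vfov': 51.319, 'cx': 253.672, 'cy': 193.273, 'view': [[0.973, 0.229, -0.004, -583.875], [-0.159, 0.688, 0.708, -42.303], [0.165, -0.688, 0.706, -1695.72], [0.0, 0.0, 0.0, 1.0]]} ['color', 'vfov', 'cx', 'cy', 'view']
wrist {'vfov': 61.92, 'cx': 254.102, 'cy': 189.445, 'view': [[0.401, 0.916, -0.002, -573.876], [-0.877, 0.383, -0.292, 33.346], [-0.267, 0.119, 0.956, -392.234], [0.0, 0.0, 0.0, 1.0]]} ['color', 'vfov', 'cx', 'cy', 'view']
{'time_s': 0.15, 'qpos': array([ 6.52604442e+01,  1.83419490e+01,  8.96888735e+01,  8.83119666e-04,
        7.20439791e+01, -1.14606123e+00]), 'qvel': array([-0.04042656, -0.09149246, -0.21942239, -0.07088851,  0.04970976,
        0.0320486 ]), 'effort': array([ 3.98839957e-04, -4.12777233e+01, -2.32152432e+01,  7.28842104e-02,
        4.33835259e-02, -1.01274366e-04]), 'ee_pos': array([229.98215725, 526.60037136, 213.33623834]), 'ee_rot': array([-1.79925230e+02, -2.33570201e-03,  1.56406231e+02]), 'force': array([ 0.33677222,  0.55359027, -0.45291485]), 'torque': array([ 0.0488775 , -0.03140524, -0.02401474]), 'gripper_force': 0.0, 'gripper_width': 91.54933607795707}
```

View pics/top0.png

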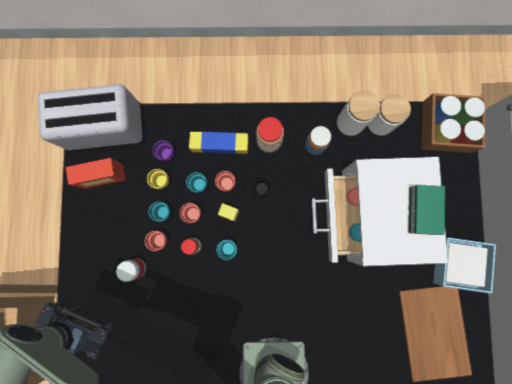

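View pics/side0.png

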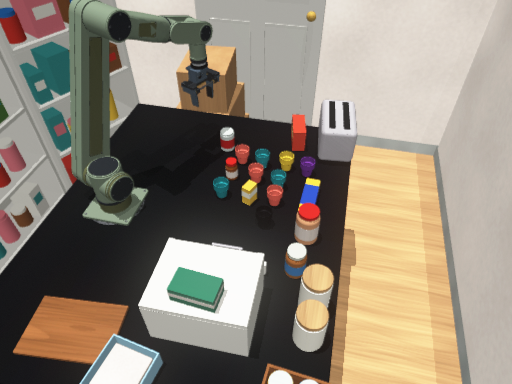

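Top view: teal tumbler candidates at (196,183), (159,212) and (227,250). Coral candidates are at (225,182), (190,213) and (155,241). The look-alikes are purple (163,151), yellow (157,180) and black (261,188). The object at (190,246) is the red-capped spice jar. The tray is partly out to image left, with its handle near (316,215). I'll confirm with an enlarged crop and measure.

```bash
cat >> h.py <<'E'
from scipy.optimize import least_squares
def F(f): return f['color'].shape[0]/2/np.tan(np.radians(float(f['vfov']))/2)
def proj(f,P):
    P=np.atleast_2d(P); V=np.array(f['view']); c=P@V[:3,:3].T+V[:3,3]
    k=F(f); return np.c_[f['cx']+k*c[:,0]/-c[:,2], f['cy']+k*c[:,1]/c[:,2]]
def unproj(f,uv,z):
    uv=np.atleast_2d(uv).astype(float); V=np.array(f['view']); R=V[:3,:3]; o=-R.T@V[:3,3]; k=F(f)
    d=np.c_[(uv[:,0]-f['cx'])/k,-(uv[:,1]-f['cy'])/k,-np.ones(len(uv))]@R
    return o+d*((z-o[2])/d[:,2])[:,None]
TH=np.linspace(0,2*np.pi,49)[:-1]
def cyl(x,y,zs=((33,75),(33,45),(28,45),(21.5,0)),z0=0):
    return np.vstack([np.c_[x+r*np.cos(TH),y+r*np.sin(TH),np.full(48,z+z0)] for r,z in zs])
HUE={'teal':(80,100),'coral':(0,9)}
def mask(f,c):
    h=cv2.cvtColor(f['color'],cv2.COLOR_RGB2HSV).astype(int); lo,hi=HUE[c]
    m=(h[...,0]>=lo)&(h[...,0]<=hi)&(h[...,1]>90)&(h[...,2]>50)
    if c=='coral': m&=(h[...,1]<200)
    return m.astype(np.uint8)
def blobs(f,c,amin=80,amax=1e9):
    m=cv2.morphologyEx(mask(f,c),cv2.MORPH_CLOSE,np.ones((5,5),np.uint8))
    n,l,s,ce=cv2.connectedComponentsWithStats(m); out=[]
    for i in range(1,n):
        if amin<s[i,4]<amax:
            cs,_=cv2.findContours((l==i).astype(np.uint8),cv2.RETR_EXTERNAL,cv2.CHAIN_APPROX_NONE)
            h=cv2.convexHull(np.vstack(cs)); M=cv2.moments(h)
            out.append((np.array([M['m10']/M['m00'],M['m01']/M['m00']]),M['m00'],s[i,:4]))
    return out
def fitcup(f,uv,z0=0):
    def res(p):
        h=cv2.convexHull(proj(f,cyl(p[0],p[1],z0=z0)).astype(np.float32)); M=cv2.moments(h)
        return np.array([M['m10'],M['m01']])/M['m00']-uv
    s=least_squares(res,unproj(f,uv,40+z0)[0,:2],diff_step=1e-3); 
    h=cv2.convexHull(proj(f,cyl(*s.x,z0=z0)).astype(np.float32)); return s.x,cv2.contourArea(h)
E
python3 - <<'E'
from h import *
for n in('top','side','wrist'):
    f=dict(np.load('pics/%s0.npz'%n)); V=f['view']; print(n,'cam at',(-V[:3,:3].T@V[:3,3]).round())
    for c in HUE:
        for uv,a,b in blobs(f,c):
            x,A=fitcup(f,uv); print(c,uv.round(1),a,b.tolist(),x.round(1),round(A))
im=cv2.imread('pics/top0.png')[130:280,140:450]; cv2.imwrite('pics/c1.png',cv2.resize(im,None,fx=2.5,fy=2.5,interpolation=2))
E
```

```text
top cam at [ 474.   41. 1278.]
teal [196.  181.8] 358.0 [185, 171, 23, 22] [647.6 257.7] 330
teal [427.6 208.9] 1603.0 [410, 185, 36, 49] [ 547.3 -528.6] 400
teal [158.6 211.2] 360.5 [148, 201, 23, 21] [548.9 383.1] 349
teal [355.2 232.1] 133.0 [350, 224, 11, 17] [ 471.4 -277.9] 349
teal [226.3 249.3] 355.0 [216, 239, 22, 22] [419.  154.6] 327
coral [270.  128.7] 487.5 [257, 117, 27, 25] [830.1   3.6] 326
coral [463.2 136.3] 259.5 [451, 125, 26, 19] [ 798.8 -668.4] 430
coral [ 94.8 173. ] 1408.5 [65, 157, 61, 32] [682.3 605.7] 398
coral [225.  180.8] 334.5 [215, 171, 21, 21] [649.9 159.2] 320
coral [352.6 196.1] 145.5 [347, 187, 11, 19] [ 593.  -273.7] 341
coral [189.9 212.7] 355.0 [179, 202, 23, 22] [542.4 277.3] 334
coral [155.3 240.5] 373.0 [144, 230, 24, 22] [450.8 392.6] 358
coral [188.7 246.2] 204.5 [181, 238, 17, 17] [430.5 280.3] 343
side cam at [  842. -1004.  1225.]
teal [47.  71.3] 2214.0 [20, 42, 50, 62] [-893.1  883.5] 160
teal [ 56.9 127.9] 711.0 [41, 107, 30, 44] [-503.   376.5] 226
teal [262.2 156.2] 203.0 [255, 148, 15, 20] [549.2 388.2] 236
teal [278.1 176.9] 207.5 [270, 169, 17, 18] [646.6 266.1] 261
teal [220.8 186. ] 257.5 [213, 176, 16, 22] [420.  154.6] 272
coral [298.3 132.3] 506.5 [291, 114, 16, 37] [682.8 608.5] 211
coral [242.3 157.8] 1063.5 [220, 137, 44, 46] [462.6 356.7] 238
coral [ 69.2 167.2] 217.5 [61, 153, 16, 31] [-277.8  120.6] 275
coral [  3.7 176.7] 150.5 [0, 163, 11, 25] [-523.6   -0.6] 310
coral [274.3 194.1] 277.5 [266, 184, 18, 22] [651.  157.7] 282
wrist cam at [155. 560. 384.]
coral [256.6 261.4] 1286.5 [230, 245, 55, 30] [325.3 487.3] 3307
coral [226.1 339.8] 844.0 [205, 323, 41, 31] [414.5 406.7] 3247
```

View pics/c1.png

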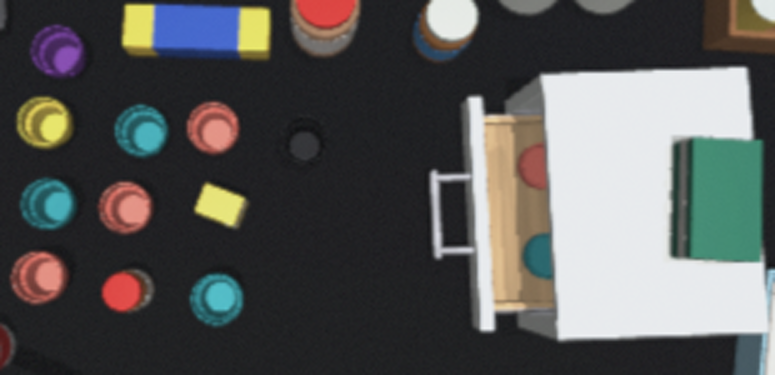

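View pics/wrist0.png

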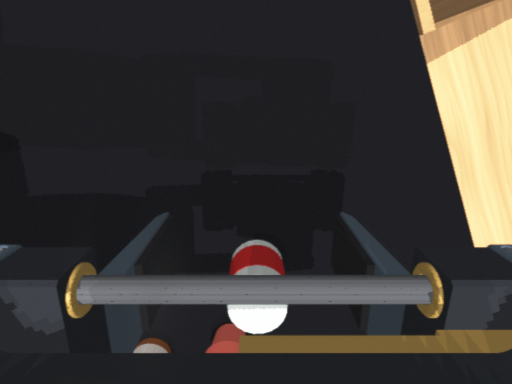

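The crop confirms three teal (196,183), (159,212), (227,250) and three coral (225,182), (190,213), (155,241) open tumblers. Purple, yellow and black are look-alikes, and the red disc at (190,246) is the spice jar's cap. The wrist view shows only the soup can and part of a shelf. Next I'll fit the cupboard pose and plan the hook of the handle.

```bash
cat >> h.py <<'E'
def lines(target,yaw):
    "tool-axes shift (cm) and yaw turn (rad about tool z) to target TCP"
    from scipy.spatial.transform import Rotation as R
    s=env.state(); r=R.from_euler('xyz',s['ee_rot'],degrees=True); g=R.from_euler('xyz',[180,0,yaw],degrees=True)
    d=r.inv().apply(np.array(target)-s['ee_pos'])/10; w=(r.inv()*g).as_rotvec()
    print('at',s['ee_pos'].round(1),s['ee_rot'].round(2),'t',s['time_s'],'-> shift cm',d.round(2),'turn',w.round(3)); return d,w
E
python3 - <<'E'
from h import *
f=dict(np.load('pics/top0.npz'))
roof=np.array([[357.2,160],[439.2,157.2],[446.8,262],[363.2,266]])
R3=np.array([[160,0,196],[160,-250,196],[-160,-250,196],[-160,0,196]])
hand=np.array([[313.6,199.2],[314.8,232.8]]); pan=np.array([[327.5,169.5],[332.2,262]])
def pts(p):
    x,y,a,t=p; c,s=np.cos(a),np.sin(a); W=lambda L:np.c_[x+c*L[:,0]-s*L[:,1],y+s*L[:,0]+c*L[:,1],L[:,2]]
    H=np.array([[55,70+t,45],[-55,70+t,45]]); P=np.array([[158,20+t,64],[-158,20+t,64]])
    return np.vstack([W(R3),W(H),W(P)])
U=np.vstack([roof,hand,pan])
s=least_squares(lambda p:(proj(f,pts(p))-U).ravel(),[530,-230,0,30])
print(s.x[:2],np.degrees(s.x[2]),s.x[3]); print(s.fun.reshape(-1,2).round(1).tolist())
# measure panel left edge & handle by subpixel columns at rows
g=cv2.cvtColor(f['color'],cv2.COLOR_RGB2GRAY).astype(int)
for r in (180,205,216,227,250): print(r,g[r,308:345].tolist())
E
```

```text
[ 531.31734542 -259.63567893] 1.3023533692485592 45.64865285230934
[[-0.3, -0.3], [-0.6, -0.2], [0.8, 1.2], [0.2, 0.1], [-0.2, 0.5], [0.1, -1.0], [-0.1, -0.9], [0.1, 0.4]]
180 [33, 31, 31, 33, 35, 33, 31, 34, 32, 33, 33, 33, 33, 31, 29, 30, 45, 81, 97, 116, 203, 232, 234, 234, 232, 212, 182, 179, 180, 177, 167, 163, 164, 161, 161, 161, 141]
205 [33, 30, 28, 54, 138, 199, 202, 141, 58, 34, 31, 34, 34, 32, 33, 32, 31, 38, 80, 99, 117, 200, 231, 234, 234, 232, 207, 181, 182, 180, 180, 175, 168, 169, 173, 170, 168]
216 [32, 31, 31, 28, 69, 155, 198, 161, 80, 38, 30, 34, 33, 32, 33, 33, 32, 32, 49, 82, 98, 117, 204, 232, 233, 234, 233, 219, 192, 187, 187, 187, 178, 171, 174, 175, 172]
227 [33, 31, 32, 27, 53, 136, 197, 200, 139, 56, 25, 27, 29, 29, 28, 29, 30, 29, 36, 68, 92, 108, 164, 220, 233, 233, 233, 221, 200, 191, 192, 192, 182, 171, 171, 174, 173]
250 [35, 33, 32, 35, 34, 34, 34, 32, 31, 35, 33, 32, 32, 33, 33, 36, 33, 32, 29, 35, 56, 85, 102, 130, 209, 232, 234, 233, 226, 189, 150, 145, 146, 143, 137, 130, 129]
```

{"api": "move_arm", "payload": {"plan": [{"wz":0.1136},{"wz":0.1136},{"wz":0.1136},{"wz":0.1136},{"wz":0.1136},{"wz":0.1136},{"wz":0.1136},{"wz":0.1136},{"wz":0.1136},{"wz":0.1136},{"wz":0.0}], "gripper": 0, "force": 15}}

```text
schema error: expected keys tx, ty, tz, wx, wy, wz
```

Run:
```python
from h import *
lines([529.3,-171.6,213],91.3)
```

```text
at [230.  526.6 213.3] [-179.93   -0.    156.41] t 0.15 -> shift cm [-55.38 -52.     0.1 ] turn [-1.000e-03  1.000e-03  1.136e+00]
```

{"api": "move_arm", "payload": {"plan": [{"tx":0,"ty":0,"tz":0,"wx":0,"wy":0,"wz":0.1136},{"tx":0,"ty":0,"tz":0,"wx":0,"wy":0,"wz":0.1136},{"tx":0,"ty":0,"tz":0,"wx":0,"wy":0,"wz":0.1136},{"tx":0,"ty":0,"tz":0,"wx":0,"wy":0,"wz":0.1136},{"tx":0,"ty":0,"tz":0,"wx":0,"wy":0,"wz":0.1136},{"tx":0,"ty":0,"tz":0,"wx":0,"wy":0,"wz":0.1136},{"tx":0,"ty":0,"tz":0,"wx":0,"wy":0,"wz":0.1136},{"tx":0,"ty":0,"tz":0,"wx":0,"wy":0,"wz":0.1136},{"tx":0,"ty":0,"tz":0,"wx":0,"wy":0,"wz":0.1136},{"tx":0,"ty":0,"tz":0,"wx":0,"wy":0,"wz":0.1136},{"tx":0,"ty":0,"tz":0,"wx":0,"wy":0,"wz":0}], "gripper": 0, "force": 15}}

```text
time_s: 1.07
ee_pos: [230.1, 526.8, 213.6]
ee_rot: [-180.0, 0.0, 91.2]
force: [0.4, -0.1, 0.6]
gripper_width: 21.0
gripper_force: 0.0
```

Run:
```python
from h import *
lines([529.3,-171.6,213],91.3)
```

```text
at [230.1 526.8 213.6] [-1.7998e+02  3.0000e-02  9.1210e+01] t 1.0667 -> shift cm [-70.45  28.44   0.09] turn [-0.     0.001 -0.002]
```

{"api": "move_arm", "payload": {"plan": [{"tx":-3.2,"ty":1.293,"tz":0,"wx":0,"wy":0,"wz":0},{"tx":-3.2,"ty":1.293,"tz":0,"wx":0,"wy":0,"wz":0},{"tx":-3.2,"ty":1.293,"tz":0,"wx":0,"wy":0,"wz":0},{"tx":-3.2,"ty":1.293,"tz":0,"wx":0,"wy":0,"wz":0},{"tx":-3.2,"ty":1.293,"tz":0,"wx":0,"wy":0,"wz":0},{"tx":-3.2,"ty":1.293,"tz":0,"wx":0,"wy":0,"wz":0},{"tx":-3.2,"ty":1.293,"tz":0,"wx":0,"wy":0,"wz":0},{"tx":-3.2,"ty":1.293,"tz":0,"wx":0,"wy":0,"wz":0},{"tx":-3.2,"ty":1.293,"tz":0,"wx":0,"wy":0,"wz":0},{"tx":-3.2,"ty":1.293,"tz":0,"wx":0,"wy":0,"wz":0},{"tx":-3.2,"ty":1.293,"tz":0,"wx":0,"wy":0,"wz":0}]}}

```text
time_s: 1.98
ee_pos: [380.6, 176.7, 214.0]
ee_rot: [180.0, -0.0, 91.5]
force: [1.0, 0.5, -0.3]
gripper_width: 0.5
gripper_force: 0.0
```

{"api": "move_arm", "payload": {"plan": [{"tx":-3.2,"ty":1.293,"tz":0,"wx":0,"wy":0,"wz":0},{"tx":-3.2,"ty":1.293,"tz":0,"wx":0,"wy":0,"wz":0},{"tx":-3.2,"ty":1.293,"tz":0,"wx":0,"wy":0,"wz":0},{"tx":-3.2,"ty":1.293,"tz":0,"wx":0,"wy":0,"wz":0},{"tx":-3.2,"ty":1.293,"tz":0,"wx":0,"wy":0,"wz":0},{"tx":-3.2,"ty":1.293,"tz":0,"wx":0,"wy":0,"wz":0},{"tx":-3.2,"ty":1.293,"tz":0,"wx":0,"wy":0,"wz":0},{"tx":-3.2,"ty":1.293,"tz":0,"wx":0,"wy":0,"wz":0},{"tx":-3.2,"ty":1.293,"tz":0,"wx":0,"wy":0,"wz":0},{"tx":-3.2,"ty":1.293,"tz":0,"wx":0,"wy":0,"wz":0},{"tx":-3.2,"ty":1.293,"tz":0,"wx":0,"wy":0,"wz":0},{"tx":0,"ty":0,"tz":0,"wx":0,"wy":0,"wz":0}]}}

```text
time_s: 2.98
ee_pos: [532.9, -175.6, 213.3]
ee_rot: [179.9, 0.2, 91.3]
force: [0.7, -1.0, -0.8]
gripper_width: 0.5
gripper_force: 0.0
```

Run:
```python
from h import *
lines([529.3,-171.6,25],91.3)
f=snap('wrist','w1.png'); np.savez('pics/w1.npz',**f)
print(proj(f,np.array([[529,-171,25],[529,-144,45]])))
```

```text
at [ 532.9 -175.6  213.3] [1.7991e+02 1.7000e-01 9.1260e+01] t 2.9833 -> shift cm [ 0.46 -0.38 18.82] turn [ 0.002  0.003 -0.001]
[[250.11393771 162.40293265]
 [250.37620847 141.44337738]]
```

View pics/w1.png

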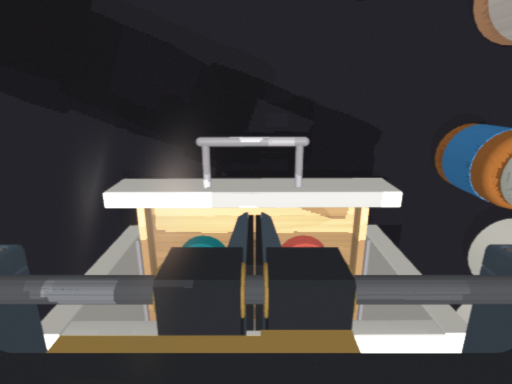

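The wrist view shows the bar handle at row 141.5, columns 200–307, level in the image, so the tool yaw matches the cupboard. The panel is at rows 180–205, with teal well (203,245) and coral well (303,245) behind it.

{"api": "move_arm", "payload": {"plan": [{"tx":0.2,"ty":-0.2,"tz":0,"wx":0,"wy":0,"wz":0},{"tx":0.2,"ty":-0.1,"tz":0,"wx":0,"wy":0,"wz":0},{"tx":0,"ty":0,"tz":2,"wx":0,"wy":0,"wz":0},{"tx":0,"ty":0,"tz":3,"wx":0,"wy":0,"wz":0},{"tx":0,"ty":0,"tz":3,"wx":0,"wy":0,"wz":0},{"tx":0,"ty":0,"tz":2,"wx":0,"wy":0,"wz":0},{"tx":0,"ty":0,"tz":1,"wx":0,"wy":0,"wz":0},{"tx":0,"ty":0,"tz":0,"wx":0,"wy":0,"wz":0},{"tx":0,"ty":0,"tz":0,"wx":0,"wy":0,"wz":0}]}}

```text
time_s: 3.78
ee_pos: [527.9, -165.7, 104.6]
ee_rot: [180.0, 0.0, 91.4]
force: [1.0, 0.5, -0.6]
gripper_width: 0.7
gripper_force: 0.0
```

Run:
```python
from h import *
lines([529.3,-171.6,25],91.3)
f=dict(np.load('pics/w1.npz'))
print(unproj(f,[[200,141.5],[307,141.5]],45),unproj(f,[[113,182],[392,182]],64))
f=snap('wrist'); g=cv2.cvtColor(f['color'],cv2.COLOR_RGB2GRAY); np.savez('pics/w2.npz',**f)
print(proj(f,np.array([[529,-144,45]])), g[0:384:4,253].tolist(), g[0:384:4,225].tolist())
```

```text
at [ 527.9 -165.7  104.6] [179.96   0.    91.4 ] t 3.7833 -> shift cm [-0.6   0.12  7.96] turn [0.001 0.    0.002]
[[ 475.70627505 -145.19482564   45.        ]
 [ 588.93876792 -142.78359364   45.        ]] [[ 387.45762421 -186.21234749   64.        ]
 [ 676.94767622 -180.11114855   64.        ]]
[[255.66957895 177.33128056]] [59, 59, 60, 59, 60, 60, 60, 60, 60, 60, 60, 59, 60, 60, 59, 55, 54, 55, 54, 55, 46, 39, 40, 40, 40, 40, 40, 40, 41, 41, 40, 42, 41, 40, 41, 41, 42, 41, 40, 41, 41, 41, 41, 228, 247, 237, 96, 40, 41, 41, 40, 40, 45, 40, 47, 69, 136, 137, 137, 137, 105, 105, 106, 149, 151, 151, 161, 211, 150, 99, 119, 126, 134, 136, 135, 128, 108, 114, 121, 117, 116, 112, 114, 228, 169, 166, 165, 165, 155, 57, 57, 58, 58, 58, 56, 58] [59, 60, 59, 60, 60, 60, 59, 59, 59, 59, 59, 60, 55, 54, 55, 56, 55, 53, 40, 40, 39, 41, 41, 40, 40, 41, 40, 40, 41, 41, 41, 40, 41, 40, 40, 42, 41, 40, 41, 42, 41, 41, 40, 228, 247, 237, 96, 40, 40, 42, 40, 45, 44, 41, 40, 109, 233, 233, 234, 234, 234, 234, 65, 57, 59, 58, 59, 57, 59, 57, 92, 94, 76, 73, 73, 73, 72, 72, 72, 73, 72, 73, 72, 73, 162, 166, 165, 165, 155, 57, 57, 58, 57, 57, 58, 57]
```

{"api": "move_arm", "payload": {"plan": [{"tx":-0.6,"ty":0.2,"tz":0,"wx":0,"wy":0,"wz":0},{"tx":0,"ty":0,"tz":0,"wx":0,"wy":0,"wz":0},{"tx":0,"ty":0,"tz":1.5,"wx":0,"wy":0,"wz":0},{"tx":0,"ty":0,"tz":2,"wx":0,"wy":0,"wz":0},{"tx":0,"ty":0,"tz":2,"wx":0,"wy":0,"wz":0},{"tx":0,"ty":0,"tz":1.5,"wx":0,"wy":0,"wz":0},{"tx":0,"ty":0,"tz":0.9,"wx":0,"wy":0,"wz":0},{"tx":0,"ty":0,"tz":0,"wx":0,"wy":0,"wz":0},{"tx":0,"ty":0,"tz":0,"wx":0,"wy":0,"wz":0}]}}

```text
time_s: 4.58
ee_pos: [530.2, -172.6, 25.4]
ee_rot: [180.0, 0.0, 91.3]
force: [0.8, -0.5, -0.1]
gripper_width: 0.4
gripper_force: 0.0
```

{"api": "move_arm", "payload": {"plan": [{"tx":0.5,"ty":0,"tz":0,"wx":0,"wy":0,"wz":0},{"tx":1,"ty":0,"tz":0,"wx":0,"wy":0,"wz":0},{"tx":1.4,"ty":0,"tz":0,"wx":0,"wy":0,"wz":0},{"tx":1.4,"ty":0,"tz":0,"wx":0,"wy":0,"wz":0},{"tx":1.4,"ty":0,"tz":0,"wx":0,"wy":0,"wz":0},{"tx":1.4,"ty":0,"tz":0,"wx":0,"wy":0,"wz":0},{"tx":1.4,"ty":0,"tz":0,"wx":0,"wy":0,"wz":0},{"tx":1.4,"ty":0,"tz":0,"wx":0,"wy":0,"wz":0},{"tx":1.4,"ty":0,"tz":0,"wx":0,"wy":0,"wz":0},{"tx":1.0,"ty":0,"tz":0,"wx":0,"wy":0,"wz":0},{"tx":0,"ty":0,"tz":0,"wx":0,"wy":0,"wz":0},{"tx":0,"ty":0,"tz":0,"wx":0,"wy":0,"wz":0}]}}

```text
time_s: 5.58
ee_pos: [526.1, -48.0, 24.8]
ee_rot: [-179.9, -0.1, 91.4]
force: [-0.3, -0.8, 0.1]
gripper_width: 0.4
gripper_force: 0.0
```

{"api": "move_arm", "payload": {"plan": [{"tx":0.3,"ty":0,"tz":0,"wx":0,"wy":0,"wz":0},{"tx":0.3,"ty":0,"tz":0,"wx":0,"wy":0,"wz":0},{"tx":0.3,"ty":0,"tz":0,"wx":0,"wy":0,"wz":0},{"tx":0.2,"ty":0,"tz":0,"wx":0,"wy":0,"wz":0},{"tx":0.1,"ty":0,"tz":0,"wx":0,"wy":0,"wz":0},{"tx":0,"ty":0,"tz":0,"wx":0,"wy":0,"wz":0},{"tx":0,"ty":0,"tz":0,"wx":0,"wy":0,"wz":0}]}}

```text
time_s: 6.17
ee_pos: [526.3, -37.3, 24.8]
ee_rot: [-180.0, -0.0, 91.3]
force: [-0.5, -1.4, 0.5]
gripper_width: 0.5
gripper_force: 0.7
```

{"api": "move_arm", "payload": {"plan": [{"tx":0.1,"ty":0,"tz":0,"wx":0,"wy":0,"wz":0},{"tx":0.1,"ty":0,"tz":0,"wx":0,"wy":0,"wz":0},{"tx":0.1,"ty":0,"tz":0,"wx":0,"wy":0,"wz":0},{"tx":0,"ty":0,"tz":0,"wx":0,"wy":0,"wz":0}]}}

```text
time_s: 6.5
ee_pos: [526.4, -37.0, 24.9]
ee_rot: [-180.0, 0.3, 91.5]
force: [-1.6, -12.4, -0.8]
gripper_width: 0.3
gripper_force: 6.2
```

{"api": "move_arm", "payload": {"plan": [{"tx":-0.9,"ty":0,"tz":0,"wx":0,"wy":0,"wz":0},{"tx":0,"ty":0,"tz":0,"wx":0,"wy":0,"wz":0},{"tx":0,"ty":0,"tz":-1,"wx":0,"wy":0,"wz":0},{"tx":0,"ty":0,"tz":-2,"wx":0,"wy":0,"wz":0},{"tx":0,"ty":0,"tz":-3,"wx":0,"wy":0,"wz":0},{"tx":0,"ty":0,"tz":-4,"wx":0,"wy":0,"wz":0},{"tx":0,"ty":0,"tz":-4,"wx":0,"wy":0,"wz":0},{"tx":0,"ty":0,"tz":-3,"wx":0,"wy":0,"wz":0},{"tx":0,"ty":0,"tz":-1,"wx":0,"wy":0,"wz":0},{"tx":2,"ty":1,"tz":0,"wx":0,"wy":0,"wz":0},{"tx":3,"ty":1.5,"tz":0,"wx":0,"wy":0,"wz":0},{"tx":3,"ty":1.5,"tz":0,"wx":0,"wy":0,"wz":0}]}}

```text
time_s: 7.5
ee_pos: [564.9, 38.5, 205.6]
ee_rot: [180.0, -0.1, 91.2]
force: [0.3, 0.1, 0.4]
gripper_width: 0.4
gripper_force: 0.0
```

{"api": "move_arm", "payload": {"plan": [{"tx":3,"ty":2,"tz":0,"wx":0,"wy":0,"wz":0},{"tx":3,"ty":2,"tz":0,"wx":0,"wy":0,"wz":0},{"tx":3,"ty":2,"tz":0,"wx":0,"wy":0,"wz":0},{"tx":1,"ty":1,"tz":0,"wx":0,"wy":0,"wz":0},{"tx":0,"ty":0,"tz":0,"wx":0,"wy":0,"wz":0},{"tx":0,"ty":0,"tz":0,"wx":0,"wy":0,"wz":0},{"tx":0,"ty":0,"tz":0,"wx":0,"wy":0,"wz":0}], "gripper": 8}}

```text
time_s: 8.08
ee_pos: [631.7, 138.6, 204.7]
ee_rot: [-179.9, 0.0, 91.3]
force: [-0.5, -0.3, -0.9]
gripper_width: 43.8
gripper_force: 0.0
```

```bash
cat >> h.py <<'E'
def look():
    for n in ('top','wrist'):
        f=snap(n); np.savez('pics/last_%s.npz'%n,**f); cv2.imwrite('pics/last_%s.png'%n,f['color'][:,:,::-1])
        for c in HUE:
            for uv,a,b in blobs(f,c,80 if n=='top' else 600):
                x,A=fitcup(f,uv)
                if 300<x[0]<760 and -200<x[1]<480 and .5<a/A<1.6: print(n,c,uv.round(1),b.tolist(),x.round(1),round(a/A,2))
E
python3 - <<'E'
from h import *
look(); lines([650,159,100],91.3)
im=cv2.imread('pics/last_top.png')[130:280,140:450]; cv2.imwrite('pics/c2.png',np.hstack([cv2.resize(im,(400,194)),cv2.imread('pics/last_wrist.png')[:300:,:][:194,:400]]))
a=cv2.resize(im,None,fx=1.9,fy=1.9,interpolation=2); b=cv2.resize(cv2.imread('pics/last_wrist.png'),(390,292)); c=np.zeros((600,800,3),np.uint8); c[:a.shape[0],:a.shape[1]]=a; c[300:592,:390]=b; cv2.imwrite('pics/c2.png',c)
E
```

```text
top teal [158.7 211.2] [148, 201, 23, 21] [548.7 383. ] 1.04
top teal [321.3 233.2] [313, 225, 18, 17] [ 469.  -163.6] 0.67
top coral [319.5 197.1] [311, 188, 18, 19] [ 590.8 -161.2] 0.77
top coral [155.3 240.4] [144, 230, 24, 22] [450.8 392.5] 1.07
top coral [188.4 246.3] [180, 238, 17, 17] [430.4 281.5] 0.6
wrist teal [273.6  48.3] [235, 7, 78, 84] [646.5 256. ] 1.03
wrist teal [ 43.3 155.4] [0, 122, 93, 72] [419.9 153.9] 1.0
wrist coral [143.9  37. ] [77, 0, 129, 85] [532.3 263.5] 1.58
wrist coral [272.8 157.5] [238, 122, 71, 72] [649.8 159.1] 1.02
at [631.9 138.1 205.2] [-1.7997e+02  1.0000e-02  9.1260e+01] t 8.1833 -> shift cm [ 2.05  1.86 10.52] turn [-0.     0.    -0.001]
```

View pics/c2.png

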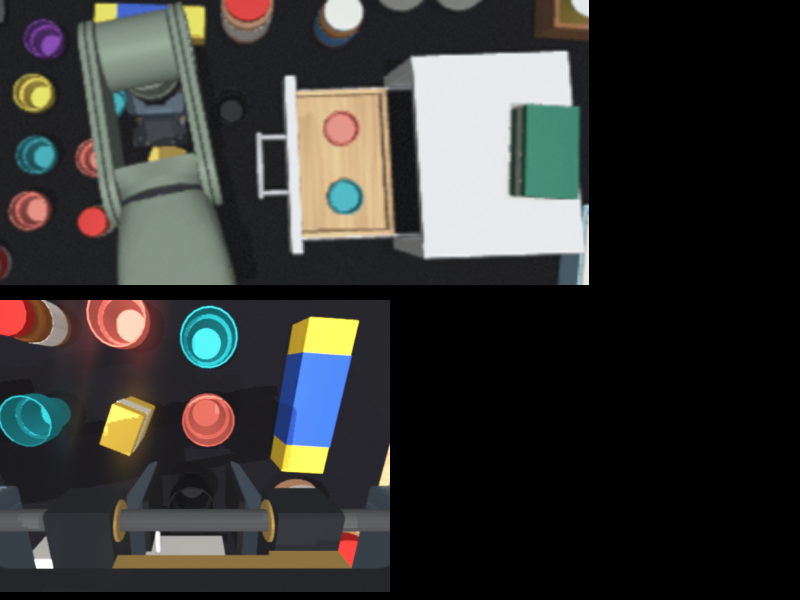

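The wrist view has the first coral at (273,157) and teal at (274,48). Both agree with the top-camera fixes to within 2 mm. The top view shows the tray fully out with both wells visible. Now I'll descend on the coral at (650,159).

{"api": "move_arm", "payload": {"plan": [{"tx":1.0,"ty":0.9,"tz":0,"wx":0,"wy":0,"wz":0},{"tx":1.1,"ty":0.9,"tz":0,"wx":0,"wy":0,"wz":0},{"tx":0,"ty":0,"tz":1.5,"wx":0,"wy":0,"wz":0},{"tx":0,"ty":0,"tz":2.5,"wx":0,"wy":0,"wz":0},{"tx":0,"ty":0,"tz":2.5,"wx":0,"wy":0,"wz":0},{"tx":0,"ty":0,"tz":2.5,"wx":0,"wy":0,"wz":0},{"tx":0,"ty":0,"tz":2.5,"wx":0,"wy":0,"wz":0},{"tx":0,"ty":0,"tz":2.5,"wx":0,"wy":0,"wz":0},{"tx":0,"ty":0,"tz":1.5,"wx":0,"wy":0,"wz":0},{"tx":0,"ty":0,"tz":0,"wx":0,"wy":0,"wz":0},{"tx":0,"ty":0,"tz":0,"wx":0,"wy":0,"wz":0}]}}

```text
time_s: 9.1
ee_pos: [649.6, 159.6, 49.9]
ee_rot: [-179.9, 0.0, 91.3]
force: [0.0, -0.2, -0.0]
gripper_width: 79.9
gripper_force: 0.0
```

Run:
```python
from h import *
lines([649.8,159.1,50],91.3)
f=dict(np.load('pics/last_top.npz'))
for c in HUE:
    for uv,a,b in blobs(f,c):
        if 310<uv[0]<330:
            def res(p,out=0):
                h=cv2.convexHull(proj(f,cyl(p[0],p[1],((32,42),(32,18)))).astype(np.float32)); M=cv2.moments(h)
                return M['m00'] if out else np.array([M['m10'],M['m01']])/M['m00']-uv
            s=least_squares(res,[530,-160],diff_step=1e-3); print(c,s.x.round(1),a,res(s.x,1), 'r28@42,28@18',unproj(f,uv,[[42],[30],[18]][1][0]))
```

```text
at [649.6 159.6  49.9] [-1.7993e+02  1.0000e-02  9.1250e+01] t 9.1 -> shift cm [-0.05  0.02 -0.01] turn [-0.001  0.    -0.001]
teal [ 468.8 -168.8] 224.0 293.8143904800527 r28@42,28@18 [[ 468.74160265 -169.19810849   30.        ]]
coral [ 593.8 -166.3] 252.0 287.97693265392445 r28@42,28@18 [[ 593.88825103 -166.63253082   30.        ]]
```

{"api": "move_arm", "payload": {"plan": [{"tx":0,"ty":0,"tz":0,"wx":0,"wy":0,"wz":0},{"tx":0,"ty":0,"tz":0,"wx":0,"wy":0,"wz":0},{"tx":0,"ty":0,"tz":0,"wx":0,"wy":0,"wz":0},{"tx":0,"ty":0,"tz":0,"wx":0,"wy":0,"wz":0},{"tx":0,"ty":0,"tz":0,"wx":0,"wy":0,"wz":0},{"tx":0,"ty":0,"tz":0,"wx":0,"wy":0,"wz":0}], "gripper": 5, "force": 15}}

```text
time_s: 9.6
ee_pos: [651.0, 160.7, 51.8]
ee_rot: [179.8, -0.0, 91.3]
force: [-1.5, -0.1, 5.9]
gripper_width: 65.1
gripper_force: 15.0
```

{"api": "move_arm", "payload": {"plan": [{"tx":0,"ty":0,"tz":-1,"wx":0,"wy":0,"wz":0},{"tx":0,"ty":0,"tz":-2,"wx":0,"wy":0,"wz":0},{"tx":0,"ty":0,"tz":-3,"wx":0,"wy":0,"wz":0},{"tx":0,"ty":0,"tz":-3,"wx":0,"wy":0,"wz":0},{"tx":0,"ty":0,"tz":-3,"wx":0,"wy":0,"wz":0},{"tx":0,"ty":0,"tz":-2,"wx":0,"wy":0,"wz":0},{"tx":0,"ty":0,"tz":-1,"wx":0,"wy":0,"wz":0}]}}

```text
time_s: 10.18
ee_pos: [651.4, 160.8, 204.1]
ee_rot: [179.7, -0.1, 91.3]
force: [-0.1, -0.8, -1.1]
gripper_width: 64.9
gripper_force: 15.0
```

Run:
```python
from h import *
lines([593,-166.5,200],91.3)
```

```text
at [651.4 160.8 204.1] [ 1.7965e+02 -8.0000e-02  9.1320e+01] t 10.1833 -> shift cm [-32.59  -6.6    0.33] turn [ 0.006 -0.001  0.   ]
```

{"api": "move_arm", "payload": {"plan": [{"tx":-1.6,"ty":-0.55,"tz":0,"wx":0.006,"wy":0,"wz":0},{"tx":-2.6,"ty":-0.55,"tz":0,"wx":0,"wy":0,"wz":0},{"tx":-3.2,"ty":-0.55,"tz":0,"wx":0,"wy":0,"wz":0},{"tx":-3.2,"ty":-0.55,"tz":0,"wx":0,"wy":0,"wz":0},{"tx":-3.2,"ty":-0.55,"tz":0,"wx":0,"wy":0,"wz":0},{"tx":-3.2,"ty":-0.55,"tz":0,"wx":0,"wy":0,"wz":0},{"tx":-3.2,"ty":-0.55,"tz":0,"wx":0,"wy":0,"wz":0},{"tx":-3.2,"ty":-0.55,"tz":0,"wx":0,"wy":0,"wz":0},{"tx":-3.2,"ty":-0.55,"tz":0,"wx":0,"wy":0,"wz":0},{"tx":-3.2,"ty":-0.55,"tz":0,"wx":0,"wy":0,"wz":0},{"tx":-2.0,"ty":-0.55,"tz":0,"wx":0,"wy":0,"wz":0},{"tx":-0.8,"ty":-0.55,"tz":0,"wx":0,"wy":0,"wz":0}]}}

```text
time_s: 11.18
ee_pos: [589.8, -170.3, 198.5]
ee_rot: [-179.5, 0.0, 91.1]
force: [-0.4, 0.8, -0.7]
gripper_width: 65.0
gripper_force: 15.0
```

{"api": "move_arm", "payload": {"plan": [{"tx":0,"ty":0,"tz":0,"wx":0,"wy":0,"wz":0},{"tx":0,"ty":0,"tz":0,"wx":0,"wy":0,"wz":0},{"tx":0,"ty":0,"tz":0,"wx":0,"wy":0,"wz":0}]}}

```text
time_s: 11.43
ee_pos: [591.5, -165.6, 199.8]
ee_rot: [-179.6, -0.1, 91.4]
force: [0.3, -0.8, -1.3]
gripper_width: 65.0
gripper_force: 15.0
```

Run:
```python
from h import *
lines([593,-166.5,68],91.3); f=snap('wrist','w3.png'); np.savez('pics/w3.npz',**f)
t=np.array(env.state()['ee_pos'])
print('rim ctr pred',proj(f,t+[0,0,25]),'teal well pred',proj(f,[[468.8,-168.8,42],[466.7,-170,42]]))
```

```text
at [ 591.5 -165.6  199.8] [-1.7961e+02 -7.0000e-02  9.1370e+01] t 11.4333 -> shift cm [-0.11  0.23 13.18] turn [-0.007 -0.001  0.001]
rim ctr pred [[253.33098327 260.49663785]] teal well pred [[138.79586064 173.56663153]
 [136.90871583 174.61655339]]
```

View pics/w3.png

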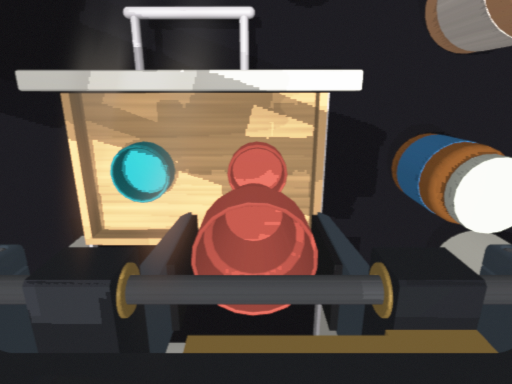

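The wrist view shows the held coral upright, with its rim ellipse spanning columns 193–317. The teal well ring is centred near (142,172), and the coral well's upper arc spans columns 228–287. I'll fit both rings.

Run:
```python
from h import *
f=dict(np.load('pics/w3.npz'))
h=cv2.cvtColor(f['color'],cv2.COLOR_RGB2HSV).astype(int)
m=((h[...,0]>=75)&(h[...,0]<=105)&(h[...,1]>90)).astype(np.uint8); m[:,220:]=0; m[:110]=0;m[230:]=0
cs,_=cv2.findContours(m,0,1); c=max(cs,key=cv2.contourArea); H=cv2.convexHull(c)[:,0].astype(np.float32)
M=cv2.moments(H); uv=np.array([M['m10'],M['m01']])/M['m00']; print(uv,M['m00'],cv2.boundingRect(H.reshape(-1,1,2)))
def res(p):
    q=cv2.convexHull(proj(f,cyl(p[0],p[1],((32,42),(32,18)))).astype(np.float32)); M=cv2.moments(q)
    return np.array([M['m10'],M['m01']])/M['m00']-uv
s=least_squares(res,[470,-168],diff_step=1e-3); print('teal',s.x)
# predicted outlines of coral well for candidates
for p in ((593.8,-166.3),(596,-165)):
    q=proj(f,cyl(*p,((32,42),(32,18)))); print(p,'cols',q[:,0].min().round(1),q[:,0].max().round(1),'top',q[:,1].min().round(1))
m=mask(f,'coral'); m[h[...,1]>0]|=0
mm=((h[...,0]<=12)|(h[...,0]>172))&(h[...,1]>110)
for r in (142,145,150,158,165,172,176): 
    x=np.where(mm[r,200:310])[0]+200; print(r,(x.min(),x.max()) if len(x) else None)
q=proj(f,np.c_[32*np.cos(TH)+593.8,32*np.sin(TH)-166.3,np.full(48,42)]); print('top rim only',q.min(0),q.max(0))
```

```text
[139.94771485 171.65039742] 2684.0 (111, 142, 58, 60)
teal [ 467.02858343 -169.76060063]
(593.8, -166.3) cols 226.5 287.0 top 140.6
(596, -165) cols 228.6 289.2 top 139.5
142 (np.int64(249), np.int64(265))
145 (np.int64(243), np.int64(271))
150 (np.int64(237), np.int64(277))
158 (np.int64(231), np.int64(283))
165 (np.int64(228), np.int64(286))
172 (np.int64(227), np.int64(287))
176 (np.int64(227), np.int64(286))
top rim only [226.51982815 143.96595476] [287.00657075 202.72111728]
```

```bash
cat >> h.py <<'E'
def rimfit(f,c,tcp,zoff=25):
    "held cup centre vs TCP from bright inner/outer rim: compare coral/teal hull of region with model"
    m=mask2(f,c); m[:, :150]=0; m[:,370:]=0; m[:180]=0
    ys,xs=np.where(m); best=None
    out=[]
    for dx in (0,):
        q=proj(f,np.c_[33*np.cos(TH)+tcp[0],33*np.sin(TH)+tcp[1],np.full(48,tcp[2]+zoff)]); out=(q.min(0).round(1),q.max(0).round(1))
    print('obs',xs.min(),ys.min(),xs.max(),ys.max(),'pred rim',out, 'mm/px',66/(out[1]-out[0]))
def mask2(f,c):
    h=cv2.cvtColor(f['color'],cv2.COLOR_RGB2HSV).astype(int)
    a=((h[...,0]<=12)|(h[...,0]>172)) if c=='coral' else ((h[...,0]>=75)&(h[...,0]<=105))
    return cv2.morphologyEx((a&(h[...,1]>90)&(h[...,2]>40)).astype(np.uint8),cv2.MORPH_OPEN,np.ones((3,3),np.uint8))
E
python3 - <<'E'
from h import *
f=dict(np.load('pics/w3.npz')); rimfit(f,'coral',[591.5,-165.6,199.8])
lines([594,-167,68],91.3)
E
```

```text
obs 150 180 318 315 pred rim (array([188.2, 199.3]), array([317.5, 314.9])) mm/px [0.51044084 0.57093426]
at [ 591.8 -165.5  200. ] [-1.7964e+02 -5.0000e-02  9.1400e+01] t 11.4833 -> shift cm [-0.17  0.3  13.2 ] turn [-0.006 -0.001  0.002]
```

{"api": "move_arm", "payload": {"plan": [{"tx":-0.15,"ty":0.25,"tz":0,"wx":-0.006,"wy":0,"wz":0},{"tx":0,"ty":0,"tz":1,"wx":0,"wy":0,"wz":0},{"tx":0,"ty":0,"tz":2,"wx":0,"wy":0,"wz":0},{"tx":0,"ty":0,"tz":2,"wx":0,"wy":0,"wz":0},{"tx":0,"ty":0,"tz":2,"wx":0,"wy":0,"wz":0},{"tx":0,"ty":0,"tz":2,"wx":0,"wy":0,"wz":0},{"tx":0,"ty":0,"tz":1.5,"wx":0,"wy":0,"wz":0},{"tx":0,"ty":0,"tz":1,"wx":0,"wy":0,"wz":0},{"tx":0,"ty":0,"tz":0.6,"wx":0,"wy":0,"wz":0},{"tx":0,"ty":0,"tz":0.5,"wx":0,"wy":0,"wz":0},{"tx":0,"ty":0,"tz":0.2,"wx":0,"wy":0,"wz":0},{"tx":0,"ty":0,"tz":0,"wx":0,"wy":0,"wz":0}]}}

```text
time_s: 12.48
ee_pos: [594.4, -168.3, 72.4]
ee_rot: [180.0, 0.0, 91.3]
force: [0.5, -0.1, -1.2]
gripper_width: 65.2
gripper_force: 15.0
```

{"api": "move_arm", "payload": {"plan": [{"tx":0,"ty":0,"tz":0.1,"wx":0,"wy":0,"wz":0},{"tx":0,"ty":0,"tz":0.1,"wx":0,"wy":0,"wz":0},{"tx":0,"ty":0,"tz":0,"wx":0,"wy":0,"wz":0}]}}

```text
time_s: 12.73
ee_pos: [594.5, -168.4, 70.8]
ee_rot: [179.9, 0.0, 91.3]
force: [0.2, 0.0, -1.5]
gripper_width: 65.1
gripper_force: 15.0
```

{"api": "move_arm", "payload": {"plan": [{"tx":0,"ty":0,"tz":0.1,"wx":0,"wy":0,"wz":0},{"tx":0,"ty":0,"tz":0.1,"wx":0,"wy":0,"wz":0},{"tx":0,"ty":0,"tz":0,"wx":0,"wy":0,"wz":0}]}}

```text
time_s: 12.98
ee_pos: [594.5, -168.4, 69.8]
ee_rot: [179.9, 0.0, 91.3]
force: [-2.2, 0.5, 5.7]
gripper_width: 65.1
gripper_force: 15.0
```

{"api": "move_arm", "payload": {"plan": [{"tx":0,"ty":0,"tz":0.1,"wx":0,"wy":0,"wz":0},{"tx":0,"ty":0,"tz":0,"wx":0,"wy":0,"wz":0},{"tx":0,"ty":0,"tz":0,"wx":0,"wy":0,"wz":0}]}}

```text
time_s: 13.23
ee_pos: [594.6, -168.4, 69.8]
ee_rot: [179.9, 0.0, 91.3]
force: [-3.3, 1.5, 11.1]
gripper_width: 64.9
gripper_force: 15.0
```

{"api": "move_arm", "payload": {"plan": [{"tx":0,"ty":0,"tz":0,"wx":0,"wy":0,"wz":0},{"tx":0,"ty":0,"tz":0,"wx":0,"wy":0,"wz":0},{"tx":0,"ty":0,"tz":0,"wx":0,"wy":0,"wz":0},{"tx":0,"ty":0,"tz":-0.5,"wx":0,"wy":0,"wz":0},{"tx":0,"ty":0,"tz":-1.5,"wx":0,"wy":0,"wz":0},{"tx":0,"ty":0,"tz":-3,"wx":0,"wy":0,"wz":0},{"tx":0,"ty":0,"tz":-3,"wx":0,"wy":0,"wz":0},{"tx":0,"ty":0,"tz":-3,"wx":0,"wy":0,"wz":0},{"tx":0,"ty":0,"tz":-2,"wx":0,"wy":0,"wz":0},{"tx":1.5,"ty":0,"tz":0,"wx":0,"wy":0,"wz":0},{"tx":2.7,"ty":0,"tz":0,"wx":0,"wy":0,"wz":0},{"tx":3.2,"ty":0,"tz":0,"wx":0,"wy":0,"wz":0}], "gripper": 8}}

```text
time_s: 14.23
ee_pos: [592.2, -94.3, 196.9]
ee_rot: [-180.0, 0.0, 91.2]
force: [-0.2, 0.2, -0.4]
gripper_width: 80.2
gripper_force: 0.0
```

{"api": "move_arm", "payload": {"plan": [{"tx":3.5,"ty":0.7,"tz":0,"wx":0,"wy":0,"wz":0},{"tx":3.5,"ty":0.7,"tz":0,"wx":0,"wy":0,"wz":0},{"tx":3.5,"ty":0.7,"tz":0,"wx":0,"wy":0,"wz":0},{"tx":3.5,"ty":0.7,"tz":0,"wx":0,"wy":0,"wz":0},{"tx":3.5,"ty":0.7,"tz":0,"wx":0,"wy":0,"wz":0},{"tx":3.5,"ty":0.7,"tz":0,"wx":0,"wy":0,"wz":0},{"tx":3.5,"ty":0.7,"tz":0,"wx":0,"wy":0,"wz":0},{"tx":3.5,"ty":0.6,"tz":0,"wx":0,"wy":0,"wz":0},{"tx":3.0,"ty":0.5,"tz":0,"wx":0,"wy":0,"wz":0},{"tx":1.8,"ty":0.2,"tz":0,"wx":0,"wy":0,"wz":0},{"tx":0,"ty":0,"tz":0,"wx":0,"wy":0,"wz":0},{"tx":0,"ty":0,"tz":0,"wx":0,"wy":0,"wz":0}]}}

```text
time_s: 15.23
ee_pos: [646.3, 235.3, 196.3]
ee_rot: [-179.9, 0.1, 91.4]
force: [0.1, -0.3, 0.2]
gripper_width: 79.9
gripper_force: 0.0
```

Run:
```python
from h import *
look(); lines([646.7,256.5,50],91.3)
```

```text
top teal [321.3 233.2] [313, 225, 18, 17] [ 469.1 -163.6] 0.67
top teal [229.5 247.9] [222, 239, 15, 21] [423.4 144.1] 0.62
top coral [321.8 196. ] [311, 186, 23, 21] [ 594.5 -168.8] 1.06
top coral [153.3 241.6] [144, 230, 21, 22] [447.  399.1] 0.81
wrist teal [147.7  24. ] [97, 0, 96, 55] [553.5 368.1] 0.7
wrist teal [254.4 157.7] [219, 121, 72, 74] [646.5 256. ] 1.02
wrist teal [ 45.3 232.1] [0, 208, 88, 49] [426.4 167.9] 0.63
at [646.6 233.6 196.9] [-1.7994e+02  6.0000e-02  9.1270e+01] t 15.3333 -> shift cm [ 2.3   0.08 14.69] turn [-0.001  0.001 -0.   ]
```

{"api": "move_arm", "payload": {"plan": [{"tx":1.25,"ty":0,"tz":0,"wx":0,"wy":0,"wz":0},{"tx":1.0,"ty":0,"tz":0.5,"wx":0,"wy":0,"wz":0},{"tx":0,"ty":0,"tz":1.5,"wx":0,"wy":0,"wz":0},{"tx":0,"ty":0,"tz":2.5,"wx":0,"wy":0,"wz":0},{"tx":0,"ty":0,"tz":2.5,"wx":0,"wy":0,"wz":0},{"tx":0,"ty":0,"tz":2.5,"wx":0,"wy":0,"wz":0},{"tx":0,"ty":0,"tz":2.5,"wx":0,"wy":0,"wz":0},{"tx":0,"ty":0,"tz":1.8,"wx":0,"wy":0,"wz":0},{"tx":0,"ty":0,"tz":0.9,"wx":0,"wy":0,"wz":0},{"tx":0,"ty":0,"tz":0,"wx":0,"wy":0,"wz":0},{"tx":0,"ty":0,"tz":0,"wx":0,"wy":0,"wz":0}]}}

```text
time_s: 16.25
ee_pos: [646.7, 257.7, 50.5]
ee_rot: [180.0, -0.0, 91.3]
force: [-0.6, 0.6, 0.8]
gripper_width: 80.1
gripper_force: 0.0
```

{"api": "move_arm", "payload": {"plan": [{"tx":0,"ty":0,"tz":0,"wx":0,"wy":0,"wz":0},{"tx":0,"ty":0,"tz":0,"wx":0,"wy":0,"wz":0},{"tx":0,"ty":0,"tz":0,"wx":0,"wy":0,"wz":0},{"tx":0,"ty":0,"tz":0,"wx":0,"wy":0,"wz":0},{"tx":0,"ty":0,"tz":0,"wx":0,"wy":0,"wz":0},{"tx":0,"ty":0,"tz":0,"wx":0,"wy":0,"wz":0}], "gripper": 5}}

```text
time_s: 16.75
ee_pos: [647.1, 257.8, 52.0]
ee_rot: [179.9, -0.1, 91.3]
force: [-1.1, 0.3, 6.4]
gripper_width: 66.1
gripper_force: 15.0
```

{"api": "move_arm", "payload": {"plan": [{"tx":0,"ty":0,"tz":-1,"wx":0,"wy":0,"wz":0},{"tx":0,"ty":0,"tz":-2,"wx":0,"wy":0,"wz":0},{"tx":0,"ty":0,"tz":-3,"wx":0,"wy":0,"wz":0},{"tx":0,"ty":0,"tz":-3,"wx":0,"wy":0,"wz":0},{"tx":0,"ty":0,"tz":-3,"wx":0,"wy":0,"wz":0},{"tx":0,"ty":0,"tz":-2,"wx":0,"wy":0,"wz":0},{"tx":0,"ty":0,"tz":-1,"wx":0,"wy":0,"wz":0},{"tx":0,"ty":0,"tz":0,"wx":0,"wy":0,"wz":0}]}}

```text
time_s: 17.42
ee_pos: [647.5, 257.8, 203.3]
ee_rot: [179.7, -0.1, 91.3]
force: [-0.1, 0.6, -1.8]
gripper_width: 66.1
gripper_force: 15.0
```

Run:
```python
from h import *
lines([468.9,-169,200],91.3)
```

```text
at [647.5 257.8 203.3] [ 1.7972e+02 -1.0000e-01  9.1320e+01] t 17.4167 -> shift cm [-42.26 -18.84   0.16] turn [ 0.005 -0.002  0.   ]
```

{"api": "move_arm", "payload": {"plan": [{"tx":-1.3,"ty":-0.6,"tz":0,"wx":0.005,"wy":-0.002,"wz":0},{"tx":-2.5,"ty":-1.1,"tz":0,"wx":0,"wy":0,"wz":0},{"tx":-3.4,"ty":-1.5,"tz":0,"wx":0,"wy":0,"wz":0},{"tx":-3.4,"ty":-1.5,"tz":0,"wx":0,"wy":0,"wz":0},{"tx":-3.4,"ty":-1.5,"tz":0,"wx":0,"wy":0,"wz":0},{"tx":-3.4,"ty":-1.5,"tz":0,"wx":0,"wy":0,"wz":0},{"tx":-3.4,"ty":-1.5,"tz":0,"wx":0,"wy":0,"wz":0},{"tx":-3.4,"ty":-1.5,"tz":0,"wx":0,"wy":0,"wz":0},{"tx":-3.4,"ty":-1.5,"tz":0,"wx":0,"wy":0,"wz":0},{"tx":-3.4,"ty":-1.5,"tz":0,"wx":0,"wy":0,"wz":0}]}}

```text
time_s: 18.25
ee_pos: [513.3, -57.5, 199.2]
ee_rot: [-179.4, 0.1, 91.3]
force: [0.6, -1.0, -2.1]
gripper_width: 65.7
gripper_force: 15.0
```

{"api": "move_arm", "payload": {"plan": [{"tx":-3.4,"ty":-1.5,"tz":0,"wx":0,"wy":0,"wz":0},{"tx":-3.4,"ty":-1.5,"tz":0,"wx":0,"wy":0,"wz":0},{"tx":-2.7,"ty":-1.3,"tz":0,"wx":0,"wy":0,"wz":0},{"tx":-1.8,"ty":-0.85,"tz":0,"wx":0,"wy":0,"wz":0},{"tx":0,"ty":0,"tz":0,"wx":0,"wy":0,"wz":0},{"tx":0,"ty":0,"tz":0,"wx":0,"wy":0,"wz":0},{"tx":0,"ty":0,"tz":0,"wx":0,"wy":0,"wz":0}]}}

```text
time_s: 18.83
ee_pos: [466.6, -169.2, 200.7]
ee_rot: [-179.6, 0.0, 91.3]
force: [0.7, 0.0, -1.1]
gripper_width: 65.6
gripper_force: 15.0
```

Run:
```python
from h import *
f=snap('wrist','w4.png'); np.savez('pics/w4.npz',**f)
lines([468.9,-169,72],91.3); rimfit(f,'teal',env.state()['ee_pos'])
m=mask2(f,'teal')
for r in (142,150,158,165,172): 
    x=np.where(m[r])[0]; print(r,(x.min(),x.max()) if len(x) else None)
q=proj(f,cyl(468.9,-169.3,((32,42),(32,18)))); print('pred well',q.min(0),q.max(0))
mc=mask2(f,'coral'); cs,_=cv2.findContours(mc,0,1); c=max(cs,key=cv2.contourArea); print('coral cup bbox',cv2.boundingRect(c)); q=proj(f,cyl(594,-167,z0=18)); print(q.min(0),q.max(0))
```

```text
at [ 467.1 -169.   201. ] [-1.796e+02  4.000e-02  9.135e+01] t 18.8833 -> shift cm [ 0.    0.27 12.9 ] turn [-0.007  0.001  0.001]
obs 191 180 318 315 pred rim (array([189. , 199.1]), array([318.7, 315. ])) mm/px [0.50886662 0.56945643]
142 (np.int64(249), np.int64(265))
150 (np.int64(237), np.int64(277))
158 (np.int64(232), np.int64(282))
165 (np.int64(229), np.int64(511))
172 (np.int64(228), np.int64(511))
pred well [226.7249432  139.67175685] [287.12060912 201.71581394]
coral cup bbox (340, 140, 92, 85)
[348.60294504 145.95474126] [432.34049138 221.47327858]
```

{"api": "move_arm", "payload": {"plan": [{"tx":-0.1,"ty":0.25,"tz":0,"wx":-0.006,"wy":0,"wz":0},{"tx":0,"ty":0,"tz":1,"wx":0,"wy":0,"wz":0},{"tx":0,"ty":0,"tz":2,"wx":0,"wy":0,"wz":0},{"tx":0,"ty":0,"tz":2,"wx":0,"wy":0,"wz":0},{"tx":0,"ty":0,"tz":2,"wx":0,"wy":0,"wz":0},{"tx":0,"ty":0,"tz":2,"wx":0,"wy":0,"wz":0},{"tx":0,"ty":0,"tz":1.5,"wx":0,"wy":0,"wz":0},{"tx":0,"ty":0,"tz":1,"wx":0,"wy":0,"wz":0},{"tx":0,"ty":0,"tz":0.7,"wx":0,"wy":0,"wz":0},{"tx":0,"ty":0,"tz":0.5,"wx":0,"wy":0,"wz":0},{"tx":0,"ty":0,"tz":0.2,"wx":0,"wy":0,"wz":0},{"tx":0,"ty":0,"tz":0.1,"wx":0,"wy":0,"wz":0}]}}

```text
time_s: 19.88
ee_pos: [470.6, -170.9, 72.1]
ee_rot: [179.9, 0.1, 91.3]
force: [-0.6, 0.5, -1.7]
gripper_width: 66.0
gripper_force: 15.0
```

{"api": "move_arm", "payload": {"plan": [{"tx":0,"ty":0,"tz":0.1,"wx":0,"wy":0,"wz":0},{"tx":0,"ty":0,"tz":0.1,"wx":0,"wy":0,"wz":0},{"tx":0,"ty":0,"tz":0,"wx":0,"wy":0,"wz":0}]}}

```text
time_s: 20.13
ee_pos: [470.5, -170.9, 70.3]
ee_rot: [179.9, 0.1, 91.3]
force: [-0.6, 1.3, -0.8]
gripper_width: 65.9
gripper_force: 15.0
```

{"api": "move_arm", "payload": {"plan": [{"tx":0,"ty":0,"tz":0.1,"wx":0,"wy":0,"wz":0},{"tx":0,"ty":0,"tz":0,"wx":0,"wy":0,"wz":0},{"tx":0,"ty":0,"tz":0,"wx":0,"wy":0,"wz":0}]}}

```text
time_s: 20.38
ee_pos: [470.5, -170.9, 69.9]
ee_rot: [179.9, 0.1, 91.3]
force: [-1.7, 1.7, 5.0]
gripper_width: 66.0
gripper_force: 15.0
```

{"api": "move_arm", "payload": {"plan": [{"tx":0,"ty":0,"tz":0,"wx":0,"wy":0,"wz":0},{"tx":0,"ty":0,"tz":0,"wx":0,"wy":0,"wz":0},{"tx":0,"ty":0,"tz":0,"wx":0,"wy":0,"wz":0},{"tx":0,"ty":0,"tz":-0.5,"wx":0,"wy":0,"wz":0},{"tx":0,"ty":0,"tz":-1.5,"wx":0,"wy":0,"wz":0},{"tx":0,"ty":0,"tz":-3,"wx":0,"wy":0,"wz":0},{"tx":0,"ty":0,"tz":-3,"wx":0,"wy":0,"wz":0},{"tx":0,"ty":0,"tz":-3,"wx":0,"wy":0,"wz":0},{"tx":0,"ty":0,"tz":-2,"wx":0,"wy":0,"wz":0},{"tx":1.7,"ty":0.4,"tz":0,"wx":0,"wy":0,"wz":0},{"tx":2.8,"ty":0.6,"tz":0,"wx":0,"wy":0,"wz":0},{"tx":3.3,"ty":0.6,"tz":0,"wx":0,"wy":0,"wz":0}], "gripper": 8}}

```text
time_s: 21.38
ee_pos: [485.0, -92.7, 199.8]
ee_rot: [179.8, 0.2, 91.2]
force: [0.2, 0.1, -0.2]
gripper_width: 79.9
gripper_force: 0.0
```

{"api": "move_arm", "payload": {"plan": [{"tx":3.6,"ty":0.7,"tz":0,"wx":0,"wy":0,"wz":0},{"tx":3.6,"ty":0.7,"tz":0,"wx":0,"wy":0,"wz":0},{"tx":3.6,"ty":0.7,"tz":0,"wx":0,"wy":0,"wz":0},{"tx":3.6,"ty":0.7,"tz":0,"wx":0,"wy":0,"wz":0},{"tx":3.6,"ty":0.7,"tz":0,"wx":0,"wy":0,"wz":0},{"tx":3.6,"ty":0.7,"tz":0,"wx":0,"wy":0,"wz":0},{"tx":3.6,"ty":0.7,"tz":0,"wx":0,"wy":0,"wz":0},{"tx":3.6,"ty":0.7,"tz":0,"wx":0,"wy":0,"wz":0},{"tx":3.6,"ty":0.7,"tz":0,"wx":0,"wy":0,"wz":0},{"tx":2.4,"ty":0.3,"tz":0,"wx":0,"wy":0,"wz":0},{"tx":0,"ty":0,"tz":0,"wx":0,"wy":0,"wz":0},{"tx":0,"ty":0,"tz":0,"wx":0,"wy":0,"wz":0}]}}

```text
time_s: 22.38
ee_pos: [542.3, 258.0, 198.0]
ee_rot: [180.0, 0.1, 91.5]
force: [0.1, -0.8, 0.1]
gripper_width: 80.0
gripper_force: 0.0
```

Run:
```python
from h import *
look(); lines([542.4,277.3,50],91.3)
```

```text
top teal [323.3 233.2] [313, 224, 21, 19] [ 469.1 -170.4] 0.9
top teal [226.3 249.3] [216, 239, 22, 22] [419.  154.6] 1.05
top coral [321.8 196. ] [311, 186, 23, 21] [ 594.5 -168.9] 1.06
top coral [158.6 239.3] [151, 230, 16, 21] [454.5 381.7] 0.61
wrist teal [264.6  39.3] [225, 0, 80, 83] [548.7 380.2] 1.01
wrist coral [156.9  36.3] [106, 0, 100, 83] [456.5 381.3] 1.13
wrist coral [143.8 156. ] [100, 123, 92, 69] [436.3 276.4] 0.99
wrist coral [254.5 159.1] [219, 123, 72, 73] [542.6 276.7] 1.02
at [542.2 256.2 198.3] [1.7996e+02 1.6000e-01 9.1310e+01] t 22.4833 -> shift cm [ 2.15  0.05 14.82] turn [0.001 0.003 0.   ]
```

{"api": "move_arm", "payload": {"plan": [{"tx":1.0,"ty":0,"tz":0,"wx":0,"wy":0,"wz":0},{"tx":0.95,"ty":0,"tz":0.5,"wx":0,"wy":0,"wz":0},{"tx":0,"ty":0,"tz":1.6,"wx":0,"wy":0,"wz":0},{"tx":0,"ty":0,"tz":2.5,"wx":0,"wy":0,"wz":0},{"tx":0,"ty":0,"tz":2.5,"wx":0,"wy":0,"wz":0},{"tx":0,"ty":0,"tz":2.5,"wx":0,"wy":0,"wz":0},{"tx":0,"ty":0,"tz":2.5,"wx":0,"wy":0,"wz":0},{"tx":0,"ty":0,"tz":1.8,"wx":0,"wy":0,"wz":0},{"tx":0,"ty":0,"tz":0.9,"wx":0,"wy":0,"wz":0},{"tx":0,"ty":0,"tz":0,"wx":0,"wy":0,"wz":0},{"tx":0,"ty":0,"tz":0,"wx":0,"wy":0,"wz":0}]}}

```text
time_s: 23.4
ee_pos: [542.4, 276.4, 50.4]
ee_rot: [179.9, 0.1, 91.3]
force: [0.3, -0.4, 0.1]
gripper_width: 79.7
gripper_force: 0.0
```

{"api": "move_arm", "payload": {"plan": [{"tx":0,"ty":0,"tz":0,"wx":0,"wy":0,"wz":0},{"tx":0,"ty":0,"tz":0,"wx":0,"wy":0,"wz":0},{"tx":0,"ty":0,"tz":0,"wx":0,"wy":0,"wz":0},{"tx":0,"ty":0,"tz":0,"wx":0,"wy":0,"wz":0},{"tx":0,"ty":0,"tz":0,"wx":0,"wy":0,"wz":0},{"tx":0,"ty":0,"tz":0,"wx":0,"wy":0,"wz":0}], "gripper": 5}}

```text
time_s: 23.9
ee_pos: [542.9, 276.7, 51.6]
ee_rot: [179.8, 0.0, 91.3]
force: [-0.9, -0.7, 6.3]
gripper_width: 65.8
gripper_force: 15.0
```

{"api": "move_arm", "payload": {"plan": [{"tx":0,"ty":0,"tz":-1,"wx":0,"wy":0,"wz":0},{"tx":0,"ty":0,"tz":-2,"wx":0,"wy":0,"wz":0},{"tx":0,"ty":0,"tz":-3,"wx":0,"wy":0,"wz":0},{"tx":0,"ty":0,"tz":-3,"wx":0,"wy":0,"wz":0},{"tx":0,"ty":0,"tz":-3,"wx":0,"wy":0,"wz":0},{"tx":0,"ty":0,"tz":-3,"wx":0,"wy":0,"wz":0},{"tx":0,"ty":0,"tz":-2,"wx":0,"wy":0,"wz":0},{"tx":0,"ty":0,"tz":0,"wx":0,"wy":0,"wz":0}]}}

```text
time_s: 24.57
ee_pos: [544.0, 277.6, 225.8]
ee_rot: [179.4, -0.1, 91.3]
force: [0.4, 0.0, -0.9]
gripper_width: 66.2
gripper_force: 15.0
```

Run:
```python
from h import *
lines([594.4,-168.2,220],91.3)
```

```text
at [544.  277.6 225.8] [ 1.7942e+02 -1.3000e-01  9.1320e+01] t 24.5667 -> shift cm [-44.69   4.     0.52] turn [ 0.01  -0.002  0.   ]
```

{"api": "move_arm", "payload": {"plan": [{"tx":-1.3,"ty":0.1,"tz":0,"wx":0.008,"wy":-0.002,"wz":0},{"tx":-2.7,"ty":0.3,"tz":0,"wx":0,"wy":0,"wz":0},{"tx":-3.5,"ty":0.3,"tz":0,"wx":0,"wy":0,"wz":0},{"tx":-3.5,"ty":0.3,"tz":0,"wx":0,"wy":0,"wz":0},{"tx":-3.5,"ty":0.3,"tz":0,"wx":0,"wy":0,"wz":0},{"tx":-3.5,"ty":0.3,"tz":0,"wx":0,"wy":0,"wz":0},{"tx":-3.5,"ty":0.3,"tz":0,"wx":0,"wy":0,"wz":0},{"tx":-3.5,"ty":0.3,"tz":0,"wx":0,"wy":0,"wz":0},{"tx":-3.5,"ty":0.3,"tz":0,"wx":0,"wy":0,"wz":0},{"tx":-3.5,"ty":0.3,"tz":0,"wx":0,"wy":0,"wz":0}]}}

```text
time_s: 25.4
ee_pos: [575.4, -45.3, 218.8]
ee_rot: [-179.3, 0.2, 91.3]
force: [1.3, -0.1, -0.9]
gripper_width: 66.0
gripper_force: 15.0
```

{"api": "move_arm", "payload": {"plan": [{"tx":-3.5,"ty":0.3,"tz":0,"wx":0,"wy":0,"wz":0},{"tx":-3.5,"ty":0.3,"tz":0,"wx":0,"wy":0,"wz":0},{"tx":-3.2,"ty":0.3,"tz":0,"wx":0,"wy":0,"wz":0},{"tx":-1.9,"ty":0.2,"tz":0,"wx":0,"wy":0,"wz":0},{"tx":-0.6,"ty":0.1,"tz":0,"wx":0,"wy":0,"wz":0},{"tx":0,"ty":0,"tz":0,"wx":0,"wy":0,"wz":0},{"tx":0,"ty":0,"tz":0,"wx":0,"wy":0,"wz":0},{"tx":0,"ty":0,"tz":0,"wx":0,"wy":0,"wz":0}]}}

```text
time_s: 26.07
ee_pos: [591.6, -168.1, 220.9]
ee_rot: [-179.5, 0.2, 91.4]
force: [0.5, 0.5, -1.4]
gripper_width: 66.3
gripper_force: 15.0
```

Run:
```python
from h import *
f=snap('wrist','w5.png'); np.savez('pics/w5.npz',**f)
lines([594.4,-168.2,102],91.3); rimfit(f,'coral',env.state()['ee_pos'])
m=mask2(f,'coral'); q=proj(f,np.c_[33*np.cos(TH)+594.4,33*np.sin(TH)-168.2,np.full(48,93)]); print('pred lower rim',q.min(0),q.max(0))
for r in range(112,176,6):
    x=np.where(m[r,150:360])[0]+150; print(r,(x.min(),x.max()) if len(x) else None)
```

```text
at [ 591.8 -168.   221.3] [-179.53    0.18   91.41] t 26.1167 -> shift cm [1.000e-02 3.600e-01 1.192e+01] turn [-0.008  0.003  0.002]
obs 150 180 318 313 pred rim (array([188.5, 199.6]), array([318.1, 315.3])) mm/px [0.50925926 0.5704408 ]
pred lower rim [223.59652062 146.7636061 ] [291.81091295 212.56306521]
112 None
118 None
124 None
130 None
136 (np.int64(253), np.int64(261))
142 (np.int64(240), np.int64(275))
148 (np.int64(235), np.int64(280))
154 (np.int64(232), np.int64(283))
160 (np.int64(230), np.int64(285))
166 (np.int64(228), np.int64(288))
172 (np.int64(225), np.int64(290))
```

{"api": "move_arm", "payload": {"plan": [{"tx":0,"ty":0.25,"tz":0,"wx":-0.008,"wy":0.002,"wz":0},{"tx":0,"ty":0,"tz":1,"wx":0,"wy":0,"wz":0},{"tx":0,"ty":0,"tz":2,"wx":0,"wy":0,"wz":0},{"tx":0,"ty":0,"tz":2,"wx":0,"wy":0,"wz":0},{"tx":0,"ty":0,"tz":1.5,"wx":0,"wy":0,"wz":0},{"tx":0,"ty":0,"tz":1.2,"wx":0,"wy":0,"wz":0},{"tx":0,"ty":0,"tz":1.0,"wx":0,"wy":0,"wz":0},{"tx":0,"ty":0,"tz":1.0,"wx":0,"wy":0,"wz":0},{"tx":0,"ty":0,"tz":1.0,"wx":0,"wy":0,"wz":0},{"tx":0,"ty":0,"tz":0.6,"wx":0,"wy":0,"wz":0},{"tx":0,"ty":0,"tz":0.3,"wx":0,"wy":0,"wz":0},{"tx":0,"ty":0,"tz":0,"wx":0,"wy":0,"wz":0}]}}

```text
time_s: 27.12
ee_pos: [594.6, -169.4, 105.0]
ee_rot: [180.0, 0.1, 91.3]
force: [0.0, 0.8, -0.7]
gripper_width: 66.1
gripper_force: 15.0
```

{"api": "move_arm", "payload": {"plan": [{"tx":0,"ty":0,"tz":0.1,"wx":0,"wy":0,"wz":0},{"tx":0,"ty":0,"tz":0.1,"wx":0,"wy":0,"wz":0},{"tx":0,"ty":0,"tz":0,"wx":0,"wy":0,"wz":0}]}}

```text
time_s: 27.37
ee_pos: [595.1, -169.6, 104.1]
ee_rot: [179.9, 0.1, 91.3]
force: [0.0, -0.1, -0.4]
gripper_width: 65.8
gripper_force: 15.0
```

{"api": "move_arm", "payload": {"plan": [{"tx":0,"ty":0,"tz":0.1,"wx":0,"wy":0,"wz":0},{"tx":0,"ty":0,"tz":0.1,"wx":0,"wy":0,"wz":0},{"tx":0,"ty":0,"tz":0.1,"wx":0,"wy":0,"wz":0},{"tx":0,"ty":0,"tz":0,"wx":0,"wy":0,"wz":0}]}}

```text
time_s: 27.7
ee_pos: [594.7, -169.5, 100.5]
ee_rot: [180.0, 0.1, 91.3]
force: [0.3, -0.3, -1.3]
gripper_width: 66.5
gripper_force: 15.0
```

{"api": "move_arm", "payload": {"plan": [{"tx":0,"ty":0,"tz":0.1,"wx":0,"wy":0,"wz":0},{"tx":0,"ty":0,"tz":0.05,"wx":0,"wy":0,"wz":0},{"tx":0,"ty":0,"tz":0,"wx":0,"wy":0,"wz":0}]}}

```text
time_s: 27.95
ee_pos: [595.4, -169.6, 99.7]
ee_rot: [179.9, 0.1, 91.3]
force: [0.2, 0.0, 2.1]
gripper_width: 66.1
gripper_force: 15.0
```

{"api": "move_arm", "payload": {"plan": [{"tx":0,"ty":0,"tz":0,"wx":0,"wy":0,"wz":0},{"tx":0,"ty":0,"tz":0,"wx":0,"wy":0,"wz":0},{"tx":0,"ty":0,"tz":0,"wx":0,"wy":0,"wz":0},{"tx":0,"ty":0,"tz":-0.5,"wx":0,"wy":0,"wz":0},{"tx":0,"ty":0,"tz":-1.5,"wx":0,"wy":0,"wz":0},{"tx":0,"ty":0,"tz":-3,"wx":0,"wy":0,"wz":0},{"tx":0,"ty":0,"tz":-3,"wx":0,"wy":0,"wz":0},{"tx":0,"ty":0,"tz":-2,"wx":0,"wy":0,"wz":0},{"tx":1.7,"ty":0,"tz":0,"wx":0,"wy":0,"wz":0},{"tx":2.8,"ty":0,"tz":0,"wx":0,"wy":0,"wz":0},{"tx":3.4,"ty":0,"tz":0,"wx":0,"wy":0,"wz":0},{"tx":3.6,"ty":0,"tz":0,"wx":0,"wy":0,"wz":0}], "gripper": 8}}

```text
time_s: 28.95
ee_pos: [591.9, -53.9, 199.4]
ee_rot: [179.9, 0.1, 91.2]
force: [0.4, 1.7, -0.3]
gripper_width: 79.9
gripper_force: 0.0
```

{"api": "move_arm", "payload": {"plan": [{"tx":3.6,"ty":-0.3,"tz":0,"wx":0,"wy":0,"wz":0},{"tx":3.6,"ty":-0.3,"tz":0,"wx":0,"wy":0,"wz":0},{"tx":3.6,"ty":-0.3,"tz":0,"wx":0,"wy":0,"wz":0},{"tx":3.6,"ty":-0.3,"tz":0,"wx":0,"wy":0,"wz":0},{"tx":3.6,"ty":-0.3,"tz":0,"wx":0,"wy":0,"wz":0},{"tx":3.6,"ty":-0.3,"tz":0,"wx":0,"wy":0,"wz":0},{"tx":3.6,"ty":-0.3,"tz":0,"wx":0,"wy":0,"wz":0},{"tx":3.6,"ty":-0.3,"tz":0,"wx":0,"wy":0,"wz":0},{"tx":3.6,"ty":-0.3,"tz":0,"wx":0,"wy":0,"wz":0},{"tx":3.6,"ty":-0.3,"tz":0,"wx":0,"wy":0,"wz":0},{"tx":3.6,"ty":-0.3,"tz":0,"wx":0,"wy":0,"wz":0},{"tx":2.0,"ty":-0.1,"tz":0,"wx":0,"wy":0,"wz":0}]}}

```text
time_s: 29.95
ee_pos: [547.5, 364.6, 198.3]
ee_rot: [179.9, 0.0, 91.5]
force: [0.1, -0.8, 0.4]
gripper_width: 79.9
gripper_force: 0.0
```

{"api": "move_arm", "payload": {"plan": [{"tx":0,"ty":0,"tz":0,"wx":0,"wy":0,"wz":0},{"tx":0,"ty":0,"tz":0,"wx":0,"wy":0,"wz":0},{"tx":0,"ty":0,"tz":0,"wx":0,"wy":0,"wz":0}]}}

```text
time_s: 30.2
ee_pos: [548.5, 359.9, 198.2]
ee_rot: [180.0, 0.2, 91.3]
force: [1.0, -0.3, 0.4]
gripper_width: 80.2
gripper_force: 0.0
```

Run:
```python
from h import *
look(); lines([548.7,381.5,50],91.3)
```

```text
top teal [160.  210.9] [151, 201, 20, 21] [549.8 378.5] 0.86
top teal [323.3 233.1] [313, 224, 21, 19] [ 469.3 -170.3] 0.89
top teal [226.4 249.2] [216, 239, 22, 22] [419.3 154.4] 1.07
top coral [322.6 195.4] [311, 185, 24, 22] [ 596.4 -171.8] 1.18
top coral [188.7 246.2] [180, 238, 18, 17] [430.7 280.5] 0.61
wrist teal [253.9 157.5] [218, 121, 72, 74] [548.6 381. ] 1.01
wrist coral [63.5 52. ] [35, 5, 64, 84] [378.2 470.5] 0.63
wrist coral [158.1 145.3] [112, 103, 89, 93] [457.6 390.1] 1.37
at [548.8 359.3 198.3] [1.7994e+02 1.4000e-01 9.1240e+01] t 30.3 -> shift cm [ 2.25  0.02 14.83] turn [ 0.001  0.002 -0.001]
```

{"api": "move_arm", "payload": {"plan": [{"tx":1.1,"ty":0,"tz":0,"wx":0,"wy":0,"wz":0},{"tx":1.0,"ty":0,"tz":0.5,"wx":0,"wy":0,"wz":0},{"tx":0,"ty":0,"tz":1.6,"wx":0,"wy":0,"wz":0},{"tx":0,"ty":0,"tz":2.5,"wx":0,"wy":0,"wz":0},{"tx":0,"ty":0,"tz":2.5,"wx":0,"wy":0,"wz":0},{"tx":0,"ty":0,"tz":2.5,"wx":0,"wy":0,"wz":0},{"tx":0,"ty":0,"tz":2.5,"wx":0,"wy":0,"wz":0},{"tx":0,"ty":0,"tz":1.8,"wx":0,"wy":0,"wz":0},{"tx":0,"ty":0,"tz":0.9,"wx":0,"wy":0,"wz":0},{"tx":0,"ty":0,"tz":0,"wx":0,"wy":0,"wz":0},{"tx":0,"ty":0,"tz":0,"wx":0,"wy":0,"wz":0}]}}

```text
time_s: 31.22
ee_pos: [548.5, 381.9, 50.2]
ee_rot: [179.9, 0.1, 91.3]
force: [0.1, -0.5, 0.5]
gripper_width: 80.0
gripper_force: 0.0
```

{"api": "move_arm", "payload": {"plan": [{"tx":0,"ty":0,"tz":0,"wx":0,"wy":0,"wz":0},{"tx":0,"ty":0,"tz":0,"wx":0,"wy":0,"wz":0},{"tx":0,"ty":0,"tz":0,"wx":0,"wy":0,"wz":0},{"tx":0,"ty":0,"tz":0,"wx":0,"wy":0,"wz":0},{"tx":0,"ty":0,"tz":0,"wx":0,"wy":0,"wz":0},{"tx":0,"ty":0,"tz":0,"wx":0,"wy":0,"wz":0}], "gripper": 5}}

```text
time_s: 31.72
ee_pos: [548.9, 382.0, 51.6]
ee_rot: [179.8, 0.0, 91.3]
force: [-1.4, 0.9, 6.2]
gripper_width: 66.1
gripper_force: 15.0
```

{"api": "move_arm", "payload": {"plan": [{"tx":0,"ty":0,"tz":-1,"wx":0,"wy":0,"wz":0},{"tx":0,"ty":0,"tz":-2,"wx":0,"wy":0,"wz":0},{"tx":0,"ty":0,"tz":-3,"wx":0,"wy":0,"wz":0},{"tx":0,"ty":0,"tz":-3,"wx":0,"wy":0,"wz":0},{"tx":0,"ty":0,"tz":-3,"wx":0,"wy":0,"wz":0},{"tx":0,"ty":0,"tz":-3,"wx":0,"wy":0,"wz":0},{"tx":0,"ty":0,"tz":-2,"wx":0,"wy":0,"wz":0},{"tx":0,"ty":0,"tz":0,"wx":0,"wy":0,"wz":0}]}}

```text
time_s: 32.38
ee_pos: [549.9, 382.9, 225.9]
ee_rot: [179.5, -0.2, 91.3]
force: [0.4, 0.5, -0.9]
gripper_width: 66.1
gripper_force: 15.0
```

Run:
```python
from h import *
lines([469.8,-170.3,220],91.3)
```

```text
at [549.9 382.9 225.9] [179.46  -0.2   91.31] t 32.3833 -> shift cm [-55.13  -9.28   0.32] turn [ 0.01  -0.003  0.   ]
```

{"api": "move_arm", "payload": {"plan": [{"tx":-1.3,"ty":-0.5,"tz":0,"wx":0.008,"wy":-0.002,"wz":0},{"tx":-2.6,"ty":-0.5,"tz":0,"wx":0,"wy":0,"wz":0},{"tx":-3.5,"ty":-0.5,"tz":0,"wx":0,"wy":0,"wz":0},{"tx":-3.5,"ty":-0.5,"tz":0,"wx":0,"wy":0,"wz":0},{"tx":-3.5,"ty":-0.5,"tz":0,"wx":0,"wy":0,"wz":0},{"tx":-3.5,"ty":-0.5,"tz":0,"wx":0,"wy":0,"wz":0},{"tx":-3.5,"ty":-0.5,"tz":0,"wx":0,"wy":0,"wz":0},{"tx":-3.5,"ty":-0.5,"tz":0,"wx":0,"wy":0,"wz":0},{"tx":-3.5,"ty":-0.5,"tz":0,"wx":0,"wy":0,"wz":0},{"tx":-3.5,"ty":-0.5,"tz":0,"wx":0,"wy":0,"wz":0},{"tx":-3.5,"ty":-0.5,"tz":0,"wx":0,"wy":0,"wz":0},{"tx":-3.5,"ty":-0.5,"tz":0,"wx":0,"wy":0,"wz":0}]}}

```text
time_s: 33.38
ee_pos: [493.9, -10.6, 219.5]
ee_rot: [-179.3, 0.2, 91.3]
force: [0.3, -0.5, -1.3]
gripper_width: 66.3
gripper_force: 15.0
```

{"api": "move_arm", "payload": {"plan": [{"tx":-3.5,"ty":-0.5,"tz":0,"wx":0,"wy":0,"wz":0},{"tx":-3.5,"ty":-0.5,"tz":0,"wx":0,"wy":0,"wz":0},{"tx":-3.5,"ty":-0.5,"tz":0,"wx":0,"wy":0,"wz":0},{"tx":-3.5,"ty":-0.5,"tz":0,"wx":0,"wy":0,"wz":0},{"tx":-1.7,"ty":-0.5,"tz":0,"wx":0,"wy":0,"wz":0},{"tx":-0.5,"ty":-0.5,"tz":0,"wx":0,"wy":0,"wz":0},{"tx":0,"ty":0,"tz":0,"wx":0,"wy":0,"wz":0},{"tx":0,"ty":0,"tz":0,"wx":0,"wy":0,"wz":0},{"tx":0,"ty":0,"tz":0,"wx":0,"wy":0,"wz":0}]}}

```text
time_s: 34.13
ee_pos: [470.2, -170.0, 222.1]
ee_rot: [-179.5, 0.2, 91.4]
force: [0.5, 0.3, -2.1]
gripper_width: 66.3
gripper_force: 15.0
```

Run:
```python
from h import *
f=snap('wrist','w6.png'); np.savez('pics/w6.npz',**f)
lines([469.8,-170.3,104],91.3); rimfit(f,'teal',env.state()['ee_pos'])
m=mask2(f,'teal'); q=proj(f,np.c_[33*np.cos(TH)+469.8,33*np.sin(TH)-170.3,np.full(48,93)]); print('pred lower rim',q.min(0),q.max(0))
for r in (142,154,166,172):
    x=np.where(m[r,150:340])[0]+150; print(r,(x.min(),x.max()) if len(x) else None)
```

```text
at [ 470.5 -169.9  222.3] [-1.7955e+02  1.7000e-01  9.1400e+01] t 34.1833 -> shift cm [-0.    0.02 11.83] turn [-0.008  0.003  0.002]
obs 191 180 318 315 pred rim (array([188.7, 199.7]), array([318.3, 315.3])) mm/px [0.50925926 0.57093426]
pred lower rim [220.3637279  146.69518741] [288.32438119 212.26230733]
142 (np.int64(239), np.int64(269))
154 (np.int64(230), np.int64(278))
166 (np.int64(226), np.int64(283))
172 (np.int64(224), np.int64(286))
```

View pics/w6.png

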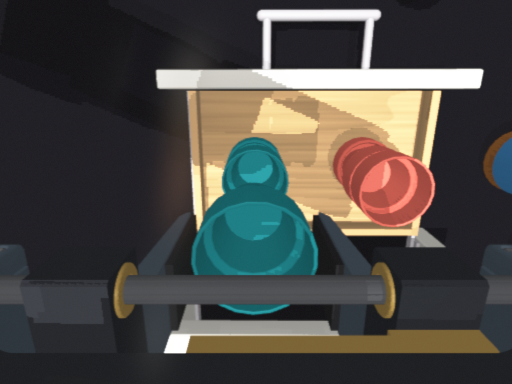

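The wrist view shows the held teal centred and upright over the lower teal, whose rim is near (255,172). The coral pair at (390,185) is nested straight.

{"api": "move_arm", "payload": {"plan": [{"tx":0,"ty":0,"tz":0,"wx":-0.008,"wy":0.002,"wz":0},{"tx":0,"ty":0,"tz":1,"wx":0,"wy":0,"wz":0},{"tx":0,"ty":0,"tz":2,"wx":0,"wy":0,"wz":0},{"tx":0,"ty":0,"tz":2,"wx":0,"wy":0,"wz":0},{"tx":0,"ty":0,"tz":1.5,"wx":0,"wy":0,"wz":0},{"tx":0,"ty":0,"tz":1.2,"wx":0,"wy":0,"wz":0},{"tx":0,"ty":0,"tz":1.0,"wx":0,"wy":0,"wz":0},{"tx":0,"ty":0,"tz":1.0,"wx":0,"wy":0,"wz":0},{"tx":0,"ty":0,"tz":1.0,"wx":0,"wy":0,"wz":0},{"tx":0,"ty":0,"tz":0.7,"wx":0,"wy":0,"wz":0},{"tx":0,"ty":0,"tz":0.4,"wx":0,"wy":0,"wz":0},{"tx":0,"ty":0,"tz":0.2,"wx":0,"wy":0,"wz":0}]}}

```text
time_s: 35.18
ee_pos: [470.8, -171.3, 102.2]
ee_rot: [180.0, 0.1, 91.3]
force: [0.7, -0.9, -1.1]
gripper_width: 66.4
gripper_force: 15.0
```

{"api": "move_arm", "payload": {"plan": [{"tx":0,"ty":0,"tz":0.1,"wx":0,"wy":0,"wz":0},{"tx":0,"ty":0,"tz":0.1,"wx":0,"wy":0,"wz":0},{"tx":0,"ty":0,"tz":0,"wx":0,"wy":0,"wz":0}]}}

```text
time_s: 35.43
ee_pos: [471.1, -171.5, 101.1]
ee_rot: [179.9, 0.1, 91.3]
force: [-0.5, 0.3, -2.1]
gripper_width: 66.5
gripper_force: 15.0
```

{"api": "move_arm", "payload": {"plan": [{"tx":0,"ty":0,"tz":0.1,"wx":0,"wy":0,"wz":0},{"tx":0,"ty":0,"tz":0,"wx":0,"wy":0,"wz":0},{"tx":0,"ty":0,"tz":0,"wx":0,"wy":0,"wz":0}]}}

```text
time_s: 35.68
ee_pos: [470.9, -171.4, 100.0]
ee_rot: [179.9, 0.1, 91.3]
force: [0.5, 1.0, -0.8]
gripper_width: 66.1
gripper_force: 15.0
```

{"api": "move_arm", "payload": {"plan": [{"tx":0,"ty":0,"tz":0.1,"wx":0,"wy":0,"wz":0},{"tx":0,"ty":0,"tz":0,"wx":0,"wy":0,"wz":0},{"tx":0,"ty":0,"tz":0,"wx":0,"wy":0,"wz":0}]}}

```text
time_s: 35.93
ee_pos: [471.6, -171.6, 99.6]
ee_rot: [179.8, 0.1, 91.3]
force: [-0.0, 0.6, 3.9]
gripper_width: 66.2
gripper_force: 15.0
```

{"api": "move_arm", "payload": {"plan": [{"tx":0,"ty":0,"tz":0,"wx":0,"wy":0,"wz":0},{"tx":0,"ty":0,"tz":0,"wx":0,"wy":0,"wz":0},{"tx":0,"ty":0,"tz":0,"wx":0,"wy":0,"wz":0},{"tx":0,"ty":0,"tz":-0.5,"wx":0,"wy":0,"wz":0},{"tx":0,"ty":0,"tz":-1.5,"wx":0,"wy":0,"wz":0},{"tx":0,"ty":0,"tz":-3,"wx":0,"wy":0,"wz":0},{"tx":0,"ty":0,"tz":-3,"wx":0,"wy":0,"wz":0},{"tx":0,"ty":0,"tz":-2,"wx":0,"wy":0,"wz":0},{"tx":1.7,"ty":0,"tz":0,"wx":0,"wy":0,"wz":0},{"tx":2.8,"ty":0,"tz":0,"wx":0,"wy":0,"wz":0},{"tx":3.4,"ty":0,"tz":0,"wx":0,"wy":0,"wz":0},{"tx":3.6,"ty":0,"tz":0,"wx":0,"wy":0,"wz":0}], "gripper": 8}}

```text
time_s: 36.93
ee_pos: [467.9, -55.6, 198.9]
ee_rot: [179.9, 0.1, 91.2]
force: [0.4, -0.3, 0.4]
gripper_width: 80.1
gripper_force: 0.0
```

{"api": "move_arm", "payload": {"plan": [{"tx":3.6,"ty":-0.1,"tz":0,"wx":0,"wy":0,"wz":0},{"tx":3.6,"ty":-0.1,"tz":0,"wx":0,"wy":0,"wz":0},{"tx":3.6,"ty":-0.1,"tz":0,"wx":0,"wy":0,"wz":0},{"tx":3.6,"ty":-0.1,"tz":0,"wx":0,"wy":0,"wz":0},{"tx":3.6,"ty":-0.1,"tz":0,"wx":0,"wy":0,"wz":0},{"tx":3.6,"ty":-0.1,"tz":0,"wx":0,"wy":0,"wz":0},{"tx":3.6,"ty":-0.1,"tz":0,"wx":0,"wy":0,"wz":0},{"tx":3.6,"ty":-0.1,"tz":0,"wx":0,"wy":0,"wz":0},{"tx":3.6,"ty":0,"tz":0,"wx":0,"wy":0,"wz":0},{"tx":3.6,"ty":0,"tz":0,"wx":0,"wy":0,"wz":0},{"tx":3.6,"ty":0,"tz":0,"wx":0,"wy":0,"wz":0},{"tx":2.2,"ty":0,"tz":0,"wx":0,"wy":0,"wz":0}]}}

```text
time_s: 37.93
ee_pos: [450.0, 364.9, 197.8]
ee_rot: [179.9, 0.0, 91.4]
force: [-0.3, 0.4, 0.9]
gripper_width: 79.8
gripper_force: 0.0
```

{"api": "move_arm", "payload": {"plan": [{"tx":1.0,"ty":0,"tz":0,"wx":0,"wy":0,"wz":0},{"tx":0,"ty":0,"tz":0,"wx":0,"wy":0,"wz":0},{"tx":0,"ty":0,"tz":0,"wx":0,"wy":0,"wz":0},{"tx":0,"ty":0,"tz":0,"wx":0,"wy":0,"wz":0}]}}

```text
time_s: 38.27
ee_pos: [450.3, 369.9, 197.8]
ee_rot: [180.0, 0.2, 91.3]
force: [-0.6, -0.0, -0.2]
gripper_width: 80.2
gripper_force: 0.0
```

Run:
```python
from h import *
look(); lines([450.8,392,50],91.3)
```

```text
top teal [324.5 232.9] [313, 223, 24, 20] [ 469.8 -174.5] 1.03
top teal [226.4 249.3] [216, 239, 22, 22] [419.  154.4] 1.09
top coral [322.6 195.4] [311, 185, 24, 22] [ 596.4 -171.8] 1.18
top coral [155.9 240.3] [146, 230, 22, 22] [451.1 390.6] 0.97
top coral [188.7 246.1] [180, 238, 18, 17] [430.8 280.3] 0.6
wrist coral [254.8 157.4] [219, 121, 73, 73] [451.2 391.5] 1.02
at [450.4 369.9 198. ] [1.7994e+02 1.4000e-01 9.1220e+01] t 38.3667 -> shift cm [ 2.25  0.07 14.79] turn [ 0.001  0.002 -0.001]
```

{"api": "move_arm", "payload": {"plan": [{"tx":1.1,"ty":0,"tz":0,"wx":0,"wy":0,"wz":0},{"tx":1.0,"ty":0.1,"tz":0.5,"wx":0,"wy":0,"wz":0},{"tx":0,"ty":0,"tz":1.6,"wx":0,"wy":0,"wz":0},{"tx":0,"ty":0,"tz":2.5,"wx":0,"wy":0,"wz":0},{"tx":0,"ty":0,"tz":2.5,"wx":0,"wy":0,"wz":0},{"tx":0,"ty":0,"tz":2.5,"wx":0,"wy":0,"wz":0},{"tx":0,"ty":0,"tz":2.5,"wx":0,"wy":0,"wz":0},{"tx":0,"ty":0,"tz":1.8,"wx":0,"wy":0,"wz":0},{"tx":0,"ty":0,"tz":0.9,"wx":0,"wy":0,"wz":0},{"tx":0,"ty":0,"tz":0,"wx":0,"wy":0,"wz":0},{"tx":0,"ty":0,"tz":0,"wx":0,"wy":0,"wz":0}]}}

```text
time_s: 39.28
ee_pos: [451.2, 392.8, 49.8]
ee_rot: [179.9, 0.1, 91.3]
force: [0.6, 0.5, 0.0]
gripper_width: 80.0
gripper_force: 0.0
```

{"api": "move_arm", "payload": {"plan": [{"tx":0,"ty":0,"tz":0,"wx":0,"wy":0,"wz":0},{"tx":0,"ty":0,"tz":0,"wx":0,"wy":0,"wz":0},{"tx":0,"ty":0,"tz":0,"wx":0,"wy":0,"wz":0},{"tx":0,"ty":0,"tz":0,"wx":0,"wy":0,"wz":0},{"tx":0,"ty":0,"tz":0,"wx":0,"wy":0,"wz":0},{"tx":0,"ty":0,"tz":0,"wx":0,"wy":0,"wz":0}], "gripper": 5}}

```text
time_s: 39.78
ee_pos: [451.6, 392.9, 51.0]
ee_rot: [179.8, 0.0, 91.3]
force: [-0.3, 0.8, 6.1]
gripper_width: 64.8
gripper_force: 15.0
```

{"api": "move_arm", "payload": {"plan": [{"tx":0,"ty":0,"tz":-1,"wx":0,"wy":0,"wz":0},{"tx":0,"ty":0,"tz":-2,"wx":0,"wy":0,"wz":0},{"tx":0,"ty":0,"tz":-3,"wx":0,"wy":0,"wz":0},{"tx":0,"ty":0,"tz":-3,"wx":0,"wy":0,"wz":0},{"tx":0,"ty":0,"tz":-3,"wx":0,"wy":0,"wz":0},{"tx":0,"ty":0,"tz":-3,"wx":0,"wy":0,"wz":0},{"tx":0,"ty":0,"tz":-3,"wx":0,"wy":0,"wz":0},{"tx":0,"ty":0,"tz":-2,"wx":0,"wy":0,"wz":0},{"tx":0,"ty":0,"tz":0,"wx":0,"wy":0,"wz":0}]}}

```text
time_s: 40.53
ee_pos: [452.4, 393.9, 255.2]
ee_rot: [179.5, -0.2, 91.3]
force: [0.6, 0.6, -1.9]
gripper_width: 65.0
gripper_force: 15.0
```

Run:
```python
from h import *
lines([594.8,-169,250],91.3)
```

```text
at [452.4 393.9 255.2] [179.5   -0.24  91.32] t 40.5333 -> shift cm [-56.6   12.94   0.4 ] turn [ 0.009 -0.004  0.   ]
```

{"api": "move_arm", "payload": {"plan": [{"tx":-1.3,"ty":0.73,"tz":0,"wx":0.008,"wy":-0.002,"wz":0},{"tx":-2.6,"ty":0.73,"tz":0,"wx":0,"wy":0,"wz":0},{"tx":-3.5,"ty":0.73,"tz":0,"wx":0,"wy":0,"wz":0},{"tx":-3.5,"ty":0.73,"tz":0,"wx":0,"wy":0,"wz":0},{"tx":-3.5,"ty":0.73,"tz":0,"wx":0,"wy":0,"wz":0},{"tx":-3.5,"ty":0.73,"tz":0,"wx":0,"wy":0,"wz":0},{"tx":-3.5,"ty":0.73,"tz":0,"wx":0,"wy":0,"wz":0},{"tx":-3.5,"ty":0.73,"tz":0,"wx":0,"wy":0,"wz":0},{"tx":-3.5,"ty":0.73,"tz":0,"wx":0,"wy":0,"wz":0},{"tx":-3.5,"ty":0.73,"tz":0,"wx":0,"wy":0,"wz":0},{"tx":-3.5,"ty":0.73,"tz":0,"wx":0,"wy":0,"wz":0},{"tx":-3.5,"ty":0.73,"tz":0,"wx":0,"wy":0,"wz":0}]}}

```text
time_s: 41.53
ee_pos: [546.4, 3.9, 249.3]
ee_rot: [-179.4, 0.2, 91.3]
force: [0.8, 0.0, -1.3]
gripper_width: 64.7
gripper_force: 15.0
```

{"api": "move_arm", "payload": {"plan": [{"tx":-3.5,"ty":0.73,"tz":0,"wx":0,"wy":0,"wz":0},{"tx":-3.5,"ty":0.73,"tz":0,"wx":0,"wy":0,"wz":0},{"tx":-3.5,"ty":0.73,"tz":0,"wx":0,"wy":0,"wz":0},{"tx":-3.5,"ty":0.73,"tz":0,"wx":0,"wy":0,"wz":0},{"tx":-2.4,"ty":0.73,"tz":0,"wx":0,"wy":0,"wz":0},{"tx":-1.3,"ty":0.73,"tz":0,"wx":0,"wy":0,"wz":0},{"tx":0,"ty":0,"tz":0,"wx":0,"wy":0,"wz":0},{"tx":0,"ty":0,"tz":0,"wx":0,"wy":0,"wz":0},{"tx":0,"ty":0,"tz":0,"wx":0,"wy":0,"wz":0}]}}

```text
time_s: 42.28
ee_pos: [594.3, -169.4, 250.1]
ee_rot: [-179.5, 0.2, 91.3]
force: [0.5, -0.1, -0.7]
gripper_width: 64.9
gripper_force: 15.0
```

Run:
```python
from h import *
f=snap('wrist','w7.png'); np.savez('pics/w7.npz',**f)
lines([594.8,-169,134],91.3); rimfit(f,'coral',env.state()['ee_pos'])
m=mask2(f,'coral'); q=proj(f,np.c_[33*np.cos(TH)+594.8,33*np.sin(TH)-169,np.full(48,123)]); print('pred lower rim',q.min(0),q.max(0))
for r in (142,154,166,172):
    x=np.where(m[r,150:340])[0]+150; print(r,(x.min(),x.max()) if len(x) else None)
```

```text
at [ 594.4 -169.1  250.5] [-1.7951e+02  1.7000e-01  9.1370e+01] t 42.3333 -> shift cm [ 0.04  0.14 11.65] turn [-0.009  0.003  0.001]
obs 190 180 318 314 pred rim (array([188.2, 199.4]), array([318. , 315.2])) mm/px [0.50847458 0.56994819]
pred lower rim [221.19044385 146.38867386] [289.61319924 212.40781899]
142 (np.int64(235), np.int64(276))
154 (np.int64(229), np.int64(281))
166 (np.int64(225), np.int64(286))
172 (np.int64(224), np.int64(289))
```

{"api": "move_arm", "payload": {"plan": [{"tx":0.05,"ty":0.05,"tz":0,"wx":-0.008,"wy":0.002,"wz":0},{"tx":0,"ty":0,"tz":1,"wx":0,"wy":0,"wz":0},{"tx":0,"ty":0,"tz":2,"wx":0,"wy":0,"wz":0},{"tx":0,"ty":0,"tz":2,"wx":0,"wy":0,"wz":0},{"tx":0,"ty":0,"tz":1.5,"wx":0,"wy":0,"wz":0},{"tx":0,"ty":0,"tz":1.2,"wx":0,"wy":0,"wz":0},{"tx":0,"ty":0,"tz":1.0,"wx":0,"wy":0,"wz":0},{"tx":0,"ty":0,"tz":1.0,"wx":0,"wy":0,"wz":0},{"tx":0,"ty":0,"tz":1.0,"wx":0,"wy":0,"wz":0},{"tx":0,"ty":0,"tz":0.6,"wx":0,"wy":0,"wz":0},{"tx":0,"ty":0,"tz":0.4,"wx":0,"wy":0,"wz":0},{"tx":0,"ty":0,"tz":0.1,"wx":0,"wy":0,"wz":0}]}}

```text
time_s: 43.33
ee_pos: [595.5, -169.8, 132.4]
ee_rot: [180.0, 0.1, 91.3]
force: [-0.3, -0.4, -0.9]
gripper_width: 64.8
gripper_force: 15.0
```

{"api": "move_arm", "payload": {"plan": [{"tx":0,"ty":0,"tz":0.1,"wx":0,"wy":0,"wz":0},{"tx":0,"ty":0,"tz":0.1,"wx":0,"wy":0,"wz":0},{"tx":0,"ty":0,"tz":0,"wx":0,"wy":0,"wz":0}]}}

```text
time_s: 43.58
ee_pos: [596.0, -169.9, 131.4]
ee_rot: [179.9, 0.1, 91.3]
force: [-0.4, 1.4, -1.2]
gripper_width: 65.0
gripper_force: 15.0
```

{"api": "move_arm", "payload": {"plan": [{"tx":0,"ty":0,"tz":0.1,"wx":0,"wy":0,"wz":0},{"tx":0,"ty":0,"tz":0,"wx":0,"wy":0,"wz":0},{"tx":0,"ty":0,"tz":0,"wx":0,"wy":0,"wz":0}]}}

```text
time_s: 43.83
ee_pos: [595.9, -169.9, 130.3]
ee_rot: [179.9, 0.1, 91.3]
force: [0.5, 0.9, -0.4]
gripper_width: 64.9
gripper_force: 15.0
```

{"api": "move_arm", "payload": {"plan": [{"tx":0,"ty":0,"tz":0.1,"wx":0,"wy":0,"wz":0},{"tx":0,"ty":0,"tz":0.05,"wx":0,"wy":0,"wz":0},{"tx":0,"ty":0,"tz":0,"wx":0,"wy":0,"wz":0}]}}

```text
time_s: 44.08
ee_pos: [596.2, -169.9, 129.1]
ee_rot: [179.9, 0.1, 91.3]
force: [0.7, 0.7, 2.7]
gripper_width: 65.0
gripper_force: 15.0
```

{"api": "move_arm", "payload": {"plan": [{"tx":0,"ty":0,"tz":0,"wx":0,"wy":0,"wz":0},{"tx":0,"ty":0,"tz":0,"wx":0,"wy":0,"wz":0},{"tx":0,"ty":0,"tz":0,"wx":0,"wy":0,"wz":0},{"tx":0,"ty":0,"tz":-0.5,"wx":0,"wy":0,"wz":0},{"tx":0,"ty":0,"tz":-1.5,"wx":0,"wy":0,"wz":0},{"tx":0,"ty":0,"tz":-3,"wx":0,"wy":0,"wz":0},{"tx":0,"ty":0,"tz":-2,"wx":0,"wy":0,"wz":0},{"tx":1.5,"ty":-0.8,"tz":0,"wx":0,"wy":0,"wz":0},{"tx":2.5,"ty":-1.4,"tz":0,"wx":0,"wy":0,"wz":0},{"tx":2.9,"ty":-1.6,"tz":0,"wx":0,"wy":0,"wz":0},{"tx":2.9,"ty":-1.6,"tz":0,"wx":0,"wy":0,"wz":0},{"tx":2.9,"ty":-1.6,"tz":0,"wx":0,"wy":0,"wz":0}], "gripper": 8}}

```text
time_s: 45.08
ee_pos: [521.9, -43.6, 198.5]
ee_rot: [179.9, 0.1, 91.3]
force: [0.8, 0.0, -0.5]
gripper_width: 79.8
gripper_force: 0.0
```

{"api": "move_arm", "payload": {"plan": [{"tx":2.9,"ty":-1.6,"tz":0,"wx":0,"wy":0,"wz":0},{"tx":2.9,"ty":-1.6,"tz":0,"wx":0,"wy":0,"wz":0},{"tx":2.9,"ty":-1.6,"tz":0,"wx":0,"wy":0,"wz":0},{"tx":2.9,"ty":-1.6,"tz":0,"wx":0,"wy":0,"wz":0},{"tx":2.9,"ty":-1.6,"tz":0,"wx":0,"wy":0,"wz":0},{"tx":2.3,"ty":-1.3,"tz":0,"wx":0,"wy":0,"wz":0},{"tx":1.2,"ty":-0.7,"tz":0,"wx":0,"wy":0,"wz":0},{"tx":0,"ty":0,"tz":0,"wx":0,"wy":0,"wz":0},{"tx":0,"ty":0,"tz":0,"wx":0,"wy":0,"wz":0},{"tx":0,"ty":0,"tz":0,"wx":0,"wy":0,"wz":0}]}}

```text
time_s: 45.92
ee_pos: [419.2, 132.7, 198.0]
ee_rot: [179.9, 0.1, 91.3]
force: [-0.4, 0.1, -0.2]
gripper_width: 80.0
gripper_force: 0.0
```

Run:
```python
from h import *
look(); lines([419.3,154,50],91.3)
```

```text
top teal [324.5 232.9] [313, 223, 24, 20] [ 469.8 -174.4] 1.03
top coral [323.9 194.6] [311, 183, 27, 24] [ 599.1 -176.3] 1.37
wrist teal [254.2 157.9] [218, 121, 73, 74] [419.6 153.7] 1.02
at [419.3 132.4 197.8] [1.7992e+02 1.3000e-01 9.1250e+01] t 46.0167 -> shift cm [ 2.19  0.03 14.78] turn [ 0.001  0.002 -0.001]
```

{"api": "move_arm", "payload": {"plan": [{"tx":1.1,"ty":0,"tz":0,"wx":0,"wy":0,"wz":0},{"tx":0.95,"ty":0.05,"tz":0.5,"wx":0,"wy":0,"wz":0},{"tx":0,"ty":0,"tz":1.6,"wx":0,"wy":0,"wz":0},{"tx":0,"ty":0,"tz":2.5,"wx":0,"wy":0,"wz":0},{"tx":0,"ty":0,"tz":2.5,"wx":0,"wy":0,"wz":0},{"tx":0,"ty":0,"tz":2.5,"wx":0,"wy":0,"wz":0},{"tx":0,"ty":0,"tz":2.5,"wx":0,"wy":0,"wz":0},{"tx":0,"ty":0,"tz":1.8,"wx":0,"wy":0,"wz":0},{"tx":0,"ty":0,"tz":0.9,"wx":0,"wy":0,"wz":0},{"tx":0,"ty":0,"tz":0,"wx":0,"wy":0,"wz":0},{"tx":0,"ty":0,"tz":0,"wx":0,"wy":0,"wz":0}]}}

```text
time_s: 46.93
ee_pos: [419.1, 153.8, 49.7]
ee_rot: [180.0, 0.1, 91.3]
force: [-0.6, 0.7, 0.4]
gripper_width: 79.8
gripper_force: 0.0
```

{"api": "move_arm", "payload": {"plan": [{"tx":0,"ty":0,"tz":0,"wx":0,"wy":0,"wz":0},{"tx":0,"ty":0,"tz":0,"wx":0,"wy":0,"wz":0},{"tx":0,"ty":0,"tz":0,"wx":0,"wy":0,"wz":0},{"tx":0,"ty":0,"tz":0,"wx":0,"wy":0,"wz":0},{"tx":0,"ty":0,"tz":0,"wx":0,"wy":0,"wz":0},{"tx":0,"ty":0,"tz":0,"wx":0,"wy":0,"wz":0}], "gripper": 5}}

```text
time_s: 47.43
ee_pos: [419.6, 153.7, 50.7]
ee_rot: [179.8, 0.1, 91.3]
force: [-0.8, -0.4, 6.1]
gripper_width: 66.0
gripper_force: 15.0
```

{"api": "move_arm", "payload": {"plan": [{"tx":0,"ty":0,"tz":-1,"wx":0,"wy":0,"wz":0},{"tx":0,"ty":0,"tz":-2,"wx":0,"wy":0,"wz":0},{"tx":0,"ty":0,"tz":-3,"wx":0,"wy":0,"wz":0},{"tx":0,"ty":0,"tz":-3,"wx":0,"wy":0,"wz":0},{"tx":0,"ty":0,"tz":-3,"wx":0,"wy":0,"wz":0},{"tx":0,"ty":0,"tz":-3,"wx":0,"wy":0,"wz":0},{"tx":0,"ty":0,"tz":-3,"wx":0,"wy":0,"wz":0},{"tx":0,"ty":0,"tz":-2,"wx":0,"wy":0,"wz":0},{"tx":0,"ty":0,"tz":0,"wx":0,"wy":0,"wz":0}]}}

```text
time_s: 48.18
ee_pos: [420.7, 154.5, 254.0]
ee_rot: [179.4, -0.0, 91.3]
force: [-0.3, 0.5, -1.0]
gripper_width: 66.3
gripper_force: 15.0
```

Run:
```python
from h import *
lines([470.7,-170.5,250],91.3)
```

```text
at [420.7 154.5 254. ] [ 1.7944e+02 -5.0000e-02  9.1310e+01] t 48.1833 -> shift cm [-32.6    4.25   0.41] turn [ 0.01  -0.001  0.   ]
```

{"api": "move_arm", "payload": {"plan": [{"tx":-1.3,"ty":0.37,"tz":0,"wx":0.009,"wy":-0.001,"wz":0},{"tx":-2.6,"ty":0.37,"tz":0,"wx":0,"wy":0,"wz":0},{"tx":-3.4,"ty":0.37,"tz":0,"wx":0,"wy":0,"wz":0},{"tx":-3.4,"ty":0.37,"tz":0,"wx":0,"wy":0,"wz":0},{"tx":-3.4,"ty":0.37,"tz":0,"wx":0,"wy":0,"wz":0},{"tx":-3.4,"ty":0.37,"tz":0,"wx":0,"wy":0,"wz":0},{"tx":-3.4,"ty":0.37,"tz":0,"wx":0,"wy":0,"wz":0},{"tx":-3.4,"ty":0.37,"tz":0,"wx":0,"wy":0,"wz":0},{"tx":-3.4,"ty":0.37,"tz":0,"wx":0,"wy":0,"wz":0},{"tx":-2.8,"ty":0.37,"tz":0,"wx":0,"wy":0,"wz":0},{"tx":-1.5,"ty":0.37,"tz":0,"wx":0,"wy":0,"wz":0},{"tx":-0.6,"ty":0.37,"tz":0,"wx":0,"wy":0,"wz":0}]}}

```text
time_s: 49.18
ee_pos: [469.8, -173.2, 248.5]
ee_rot: [-179.4, 0.1, 91.1]
force: [-0.1, 0.1, -1.6]
gripper_width: 65.7
gripper_force: 15.0
```

{"api": "move_arm", "payload": {"plan": [{"tx":0,"ty":0,"tz":0,"wx":0,"wy":0,"wz":0},{"tx":0,"ty":0,"tz":0,"wx":0,"wy":0,"wz":0},{"tx":0,"ty":0,"tz":0,"wx":0,"wy":0,"wz":0}]}}

```text
time_s: 49.43
ee_pos: [470.0, -169.8, 249.8]
ee_rot: [-179.5, 0.1, 91.4]
force: [0.2, -0.4, -1.0]
gripper_width: 66.3
gripper_force: 15.0
```

Run:
```python
from h import *
f=snap('wrist','w8.png'); np.savez('pics/w8.npz',**f)
lines([470.7,-170.5,134],91.3); rimfit(f,'teal',env.state()['ee_pos'])
m=mask2(f,'teal'); q=proj(f,np.c_[33*np.cos(TH)+470.7,33*np.sin(TH)-170.5,np.full(48,123)]); print('pred lower rim',q.min(0),q.max(0))
for r in (142,154,166,172):
    x=np.where(m[r,150:330])[0]+150; print(r,(x.min(),x.max()) if len(x) else None)
```

```text
at [ 470.1 -169.8  250.1] [-1.795e+02  1.300e-01  9.140e+01] t 49.4833 -> shift cm [-0.04  0.16 11.61] turn [-0.009  0.002  0.002]
obs 190 180 318 312 pred rim (array([188.2, 199.7]), array([317.8, 315.3])) mm/px [0.50925926 0.57093426]
pred lower rim [221.29057447 147.58009067] [289.69364438 213.5214422 ]
142 (np.int64(237), np.int64(272))
154 (np.int64(230), np.int64(278))
166 (np.int64(227), np.int64(284))
172 (np.int64(225), np.int64(287))
```

{"api": "move_arm", "payload": {"plan": [{"tx":0,"ty":0.03,"tz":0,"wx":-0.008,"wy":0.002,"wz":0},{"tx":0,"ty":0,"tz":1,"wx":0,"wy":0,"wz":0},{"tx":0,"ty":0,"tz":2,"wx":0,"wy":0,"wz":0},{"tx":0,"ty":0,"tz":2,"wx":0,"wy":0,"wz":0},{"tx":0,"ty":0,"tz":1.5,"wx":0,"wy":0,"wz":0},{"tx":0,"ty":0,"tz":1.2,"wx":0,"wy":0,"wz":0},{"tx":0,"ty":0,"tz":1.0,"wx":0,"wy":0,"wz":0},{"tx":0,"ty":0,"tz":1.0,"wx":0,"wy":0,"wz":0},{"tx":0,"ty":0,"tz":1.0,"wx":0,"wy":0,"wz":0},{"tx":0,"ty":0,"tz":0.6,"wx":0,"wy":0,"wz":0},{"tx":0,"ty":0,"tz":0.4,"wx":0,"wy":0,"wz":0},{"tx":0,"ty":0,"tz":0.1,"wx":0,"wy":0,"wz":0}]}}

```text
time_s: 50.48
ee_pos: [470.6, -171.1, 131.7]
ee_rot: [-180.0, 0.0, 91.3]
force: [-0.6, 0.3, -1.2]
gripper_width: 65.7
gripper_force: 15.0
```

{"api": "move_arm", "payload": {"plan": [{"tx":0,"ty":0,"tz":0.1,"wx":0,"wy":0,"wz":0},{"tx":0,"ty":0,"tz":0.1,"wx":0,"wy":0,"wz":0},{"tx":0,"ty":0,"tz":0,"wx":0,"wy":0,"wz":0}]}}

```text
time_s: 50.73
ee_pos: [471.1, -171.3, 130.6]
ee_rot: [180.0, 0.1, 91.3]
force: [0.1, 0.7, -0.4]
gripper_width: 65.9
gripper_force: 15.0
```

{"api": "move_arm", "payload": {"plan": [{"tx":0,"ty":0,"tz":0.1,"wx":0,"wy":0,"wz":0},{"tx":0,"ty":0,"tz":0,"wx":0,"wy":0,"wz":0},{"tx":0,"ty":0,"tz":0,"wx":0,"wy":0,"wz":0}]}}

```text
time_s: 50.98
ee_pos: [470.9, -171.2, 129.5]
ee_rot: [180.0, 0.1, 91.3]
force: [1.0, -0.2, -2.6]
gripper_width: 65.9
gripper_force: 15.0
```

{"api": "move_arm", "payload": {"plan": [{"tx":0,"ty":0,"tz":0.1,"wx":0,"wy":0,"wz":0},{"tx":0,"ty":0,"tz":0.05,"wx":0,"wy":0,"wz":0},{"tx":0,"ty":0,"tz":0,"wx":0,"wy":0,"wz":0}]}}

```text
time_s: 51.23
ee_pos: [471.5, -171.4, 128.7]
ee_rot: [179.9, 0.1, 91.3]
force: [-0.2, 1.0, 3.4]
gripper_width: 66.1
gripper_force: 15.0
```

{"api": "move_arm", "payload": {"plan": [{"tx":0,"ty":0,"tz":0,"wx":0,"wy":0,"wz":0},{"tx":0,"ty":0,"tz":0,"wx":0,"wy":0,"wz":0},{"tx":0,"ty":0,"tz":0,"wx":0,"wy":0,"wz":0},{"tx":0,"ty":0,"tz":-0.5,"wx":0,"wy":0,"wz":0},{"tx":0,"ty":0,"tz":-1.5,"wx":0,"wy":0,"wz":0},{"tx":0,"ty":0,"tz":-3,"wx":0,"wy":0,"wz":0},{"tx":0,"ty":0,"tz":-3,"wx":0,"wy":0,"wz":0},{"tx":0,"ty":0,"tz":-1.5,"wx":0,"wy":0,"wz":0}], "gripper": 8}}

```text
time_s: 51.9
ee_pos: [472.1, -171.7, 226.4]
ee_rot: [179.7, 0.2, 91.3]
force: [0.3, -0.4, 0.2]
gripper_width: 80.1
gripper_force: 0.0
```

{"api": "move_arm", "payload": {"plan": [{"tx":1.2,"ty":0.4,"tz":0,"wx":0,"wy":0,"wz":0},{"tx":2.4,"ty":0.8,"tz":0,"wx":0,"wy":0,"wz":0},{"tx":3.0,"ty":1.0,"tz":0,"wx":0,"wy":0,"wz":0},{"tx":3.0,"ty":1.0,"tz":0,"wx":0,"wy":0,"wz":0},{"tx":3.0,"ty":1.0,"tz":0,"wx":0,"wy":0,"wz":0},{"tx":3.0,"ty":1.0,"tz":0,"wx":0,"wy":0,"wz":0},{"tx":2.4,"ty":0.7,"tz":0,"wx":0,"wy":0,"wz":0},{"tx":1.2,"ty":0.3,"tz":0,"wx":0,"wy":0,"wz":0},{"tx":0,"ty":0,"tz":0,"wx":0,"wy":0,"wz":0},{"tx":0,"ty":0,"tz":0,"wx":0,"wy":0,"wz":0},{"tx":0,"ty":0,"tz":0,"wx":0,"wy":0,"wz":0}], "gripper": 0}}

```text
time_s: 52.82
ee_pos: [528.0, 21.1, 222.7]
ee_rot: [-180.0, 0.1, 91.3]
force: [-0.2, -0.1, -0.4]
gripper_width: 9.5
gripper_force: 0.0
```

Run:
```python
from h import *
lines([528.7,22,28],91.3)
a=snap('side'); b=snap('wrist'); t=snap('top'); np.savez('pics/w9.npz',**b)
print('bar pred',proj(b,[[528.7,-16,45]]))
A=cv2.resize(a['color'][210:350,120:300],(400,311),interpolation=2); B=cv2.resize(b['color'],(400,300)); T=cv2.resize(t['color'][130:280,270:450],(360,300),interpolation=2)
c=np.zeros((600,800,3),np.uint8); c[:300,:400]=A[:300]; c[:300,400:]=B; c[300:,:360]=T; cv2.imwrite('pics/c9.png',c[:,:,::-1])
```

```text
at [528.   21.1 222.7] [-1.7998e+02  1.0000e-01  9.1270e+01] t 52.8167 -> shift cm [ 0.13  0.08 19.47] turn [-0.     0.002 -0.   ]
bar pred [[253.68594116 200.02841972]]
```

View pics/c9.png

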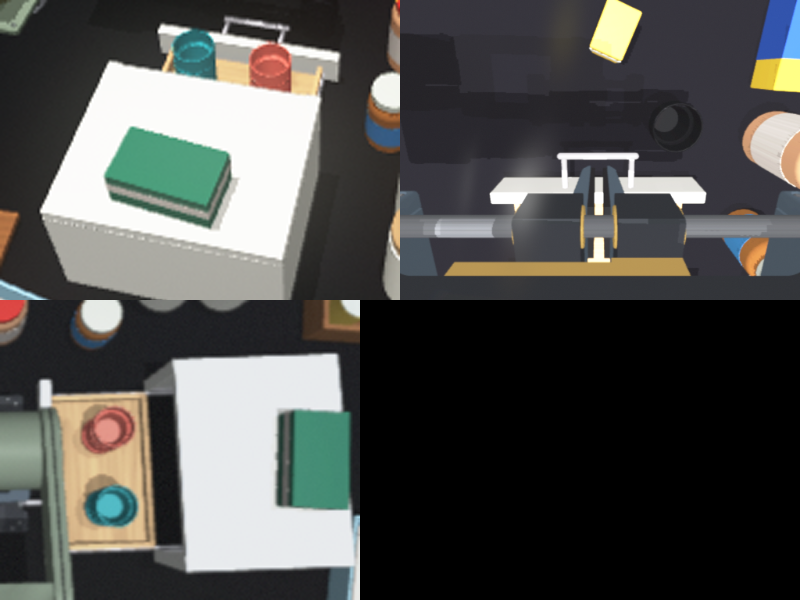

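The composite shows both three-high stacks upright and nested, teal near (110,505) and coral near (107,430) in the top-view panel. The bar handle matches its prediction in the wrist panel. Now I'll descend in front of the bar and push gently.

{"api": "move_arm", "payload": {"plan": [{"tx":0.1,"ty":0,"tz":1,"wx":0,"wy":0,"wz":0},{"tx":0,"ty":0,"tz":2,"wx":0,"wy":0,"wz":0},{"tx":0,"ty":0,"tz":3,"wx":0,"wy":0,"wz":0},{"tx":0,"ty":0,"tz":3,"wx":0,"wy":0,"wz":0},{"tx":0,"ty":0,"tz":3,"wx":0,"wy":0,"wz":0},{"tx":0,"ty":0,"tz":3,"wx":0,"wy":0,"wz":0},{"tx":0,"ty":0,"tz":2,"wx":0,"wy":0,"wz":0},{"tx":0,"ty":0,"tz":1.4,"wx":0,"wy":0,"wz":0},{"tx":0,"ty":0,"tz":0.9,"wx":0,"wy":0,"wz":0},{"tx":0,"ty":0,"tz":0,"wx":0,"wy":0,"wz":0},{"tx":0,"ty":0,"tz":0,"wx":0,"wy":0,"wz":0}]}}

```text
time_s: 53.88
ee_pos: [528.3, 22.8, 29.5]
ee_rot: [-180.0, 0.1, 91.3]
force: [0.2, -0.1, 0.5]
gripper_width: 0.4
gripper_force: 0.0
```

{"api": "move_arm", "payload": {"plan": [{"tx":-0.4,"ty":0,"tz":0,"wx":0,"wy":0,"wz":0},{"tx":-0.4,"ty":0,"tz":0,"wx":0,"wy":0,"wz":0},{"tx":-0.2,"ty":0,"tz":0,"wx":0,"wy":0,"wz":0},{"tx":-0.2,"ty":0,"tz":0,"wx":0,"wy":0,"wz":0},{"tx":-0.2,"ty":0,"tz":0,"wx":0,"wy":0,"wz":0},{"tx":-0.2,"ty":0,"tz":0,"wx":0,"wy":0,"wz":0},{"tx":-0.2,"ty":0,"tz":0,"wx":0,"wy":0,"wz":0},{"tx":-0.2,"ty":0,"tz":0,"wx":0,"wy":0,"wz":0},{"tx":-0.2,"ty":0,"tz":0,"wx":0,"wy":0,"wz":0},{"tx":-0.3,"ty":0,"tz":0,"wx":0,"wy":0,"wz":0},{"tx":-0.4,"ty":0,"tz":0,"wx":0,"wy":0,"wz":0},{"tx":-0.5,"ty":0,"tz":0,"wx":0,"wy":0,"wz":0}]}}

```text
time_s: 54.88
ee_pos: [529.3, -11.0, 29.8]
ee_rot: [180.0, 0.0, 91.3]
force: [-0.0, 3.2, 2.4]
gripper_width: 0.3
gripper_force: 1.5
```

{"api": "move_arm", "payload": {"plan": [{"tx":-0.6,"ty":0,"tz":0,"wx":0,"wy":0,"wz":0},{"tx":-0.7,"ty":0,"tz":0,"wx":0,"wy":0,"wz":0},{"tx":-0.7,"ty":0,"tz":0,"wx":0,"wy":0,"wz":0},{"tx":-0.7,"ty":0,"tz":0,"wx":0,"wy":0,"wz":0},{"tx":-0.7,"ty":0,"tz":0,"wx":0,"wy":0,"wz":0},{"tx":-0.7,"ty":0,"tz":0,"wx":0,"wy":0,"wz":0},{"tx":-0.7,"ty":0,"tz":0,"wx":0,"wy":0,"wz":0},{"tx":-0.7,"ty":0,"tz":0,"wx":0,"wy":0,"wz":0},{"tx":-0.7,"ty":0,"tz":0,"wx":0,"wy":0,"wz":0},{"tx":-0.7,"ty":0,"tz":0,"wx":0,"wy":0,"wz":0},{"tx":-0.7,"ty":0,"tz":0,"wx":0,"wy":0,"wz":0},{"tx":-0.7,"ty":0,"tz":0,"wx":0,"wy":0,"wz":0}]}}

```text
time_s: 55.88
ee_pos: [531.2, -94.6, 29.7]
ee_rot: [180.0, 0.1, 91.3]
force: [2.7, 2.3, 1.3]
gripper_width: -0.1
gripper_force: 1.6
```

Run:
```python
from h import *
lines([531.3,-168,28],91.3)
```

```text
at [531.2 -94.6  29.7] [1.7999e+02 5.0000e-02 9.1320e+01] t 55.8833 -> shift cm [-7.34 -0.15  0.18] turn [0.    0.001 0.   ]
```

{"api": "move_arm", "payload": {"plan": [{"tx":-0.6,"ty":0,"tz":0,"wx":0,"wy":0,"wz":0},{"tx":-0.6,"ty":0,"tz":0,"wx":0,"wy":0,"wz":0},{"tx":-0.6,"ty":0,"tz":0,"wx":0,"wy":0,"wz":0},{"tx":-0.6,"ty":0,"tz":0,"wx":0,"wy":0,"wz":0},{"tx":-0.6,"ty":0,"tz":0,"wx":0,"wy":0,"wz":0},{"tx":-0.6,"ty":0,"tz":0,"wx":0,"wy":0,"wz":0},{"tx":-0.6,"ty":0,"tz":0,"wx":0,"wy":0,"wz":0},{"tx":-0.6,"ty":0,"tz":0,"wx":0,"wy":0,"wz":0},{"tx":-0.5,"ty":0,"tz":0,"wx":0,"wy":0,"wz":0},{"tx":-0.4,"ty":0,"tz":0,"wx":0,"wy":0,"wz":0},{"tx":-0.3,"ty":0,"tz":0,"wx":0,"wy":0,"wz":0},{"tx":-0.2,"ty":0,"tz":0,"wx":0,"wy":0,"wz":0}]}}

```text
time_s: 56.88
ee_pos: [532.3, -156.3, 29.7]
ee_rot: [-180.0, 0.0, 91.3]
force: [1.4, 3.1, 0.4]
gripper_width: 0.6
gripper_force: 1.3
```

{"api": "move_arm", "payload": {"plan": [{"tx":-0.15,"ty":0,"tz":0,"wx":0,"wy":0,"wz":0},{"tx":-0.15,"ty":0,"tz":0,"wx":0,"wy":0,"wz":0},{"tx":-0.15,"ty":0,"tz":0,"wx":0,"wy":0,"wz":0},{"tx":-0.15,"ty":0,"tz":0,"wx":0,"wy":0,"wz":0},{"tx":-0.1,"ty":0,"tz":0,"wx":0,"wy":0,"wz":0},{"tx":0,"ty":0,"tz":0,"wx":0,"wy":0,"wz":0}]}}

```text
time_s: 57.38
ee_pos: [532.4, -163.1, 29.8]
ee_rot: [-180.0, 0.1, 91.3]
force: [2.0, 1.8, -1.5]
gripper_width: 0.7
gripper_force: 0.7
```

{"api": "move_arm", "payload": {"plan": [{"tx":-0.15,"ty":0,"tz":0,"wx":0,"wy":0,"wz":0},{"tx":-0.15,"ty":0,"tz":0,"wx":0,"wy":0,"wz":0},{"tx":-0.1,"ty":0,"tz":0,"wx":0,"wy":0,"wz":0},{"tx":-0.1,"ty":0,"tz":0,"wx":0,"wy":0,"wz":0},{"tx":0,"ty":0,"tz":0,"wx":0,"wy":0,"wz":0}]}}

```text
time_s: 57.8
ee_pos: [532.5, -167.3, 29.8]
ee_rot: [-180.0, -0.0, 91.3]
force: [2.6, 4.3, -0.0]
gripper_width: 0.3
gripper_force: 2.5
```

{"api": "move_arm", "payload": {"plan": [{"tx":-0.1,"ty":0,"tz":0,"wx":0,"wy":0,"wz":0},{"tx":-0.1,"ty":0,"tz":0,"wx":0,"wy":0,"wz":0},{"tx":0,"ty":0,"tz":0,"wx":0,"wy":0,"wz":0}]}}

```text
time_s: 58.05
ee_pos: [532.6, -167.4, 29.8]
ee_rot: [-180.0, -0.2, 91.2]
force: [1.3, 11.7, 0.3]
gripper_width: 0.6
gripper_force: 5.7
```

{"api": "move_arm", "payload": {"plan": [{"tx":-0.1,"ty":0,"tz":0,"wx":0,"wy":0,"wz":0},{"tx":0,"ty":0,"tz":0,"wx":0,"wy":0,"wz":0},{"tx":0,"ty":0,"tz":0,"wx":0,"wy":0,"wz":0}]}}

```text
time_s: 58.3
ee_pos: [532.5, -167.5, 29.8]
ee_rot: [-180.0, -0.3, 91.2]
force: [2.2, 14.0, 1.3]
gripper_width: 0.3
gripper_force: 7.2
```

{"api": "move_arm", "payload": {"plan": [{"tx":0.5,"ty":0,"tz":0,"wx":0,"wy":0,"wz":0},{"tx":1.5,"ty":0,"tz":0,"wx":0,"wy":0,"wz":0},{"tx":3,"ty":0,"tz":0,"wx":0,"wy":0,"wz":0},{"tx":2,"ty":0,"tz":-1,"wx":0,"wy":0,"wz":0},{"tx":0,"ty":0,"tz":-3,"wx":0,"wy":0,"wz":0},{"tx":0,"ty":0,"tz":-3.5,"wx":0,"wy":0,"wz":0},{"tx":0,"ty":0,"tz":-3.5,"wx":0,"wy":0,"wz":0},{"tx":2,"ty":0,"tz":-3,"wx":0,"wy":0,"wz":0},{"tx":3.5,"ty":0,"tz":-2,"wx":0,"wy":0,"wz":0},{"tx":4,"ty":0,"tz":0,"wx":0,"wy":0,"wz":0},{"tx":4,"ty":0,"tz":0,"wx":0,"wy":0,"wz":0},{"tx":3,"ty":0,"tz":0,"wx":0,"wy":0,"wz":0}]}}

```text
time_s: 59.3
ee_pos: [527.2, 65.7, 190.5]
ee_rot: [179.9, 0.1, 91.3]
force: [0.0, 0.1, -0.5]
gripper_width: 0.4
gripper_force: 0.0
```

{"api": "move_arm", "payload": {"plan": [{"tx":3,"ty":0,"tz":0,"wx":0,"wy":0,"wz":0},{"tx":1.5,"ty":0,"tz":0,"wx":0,"wy":0,"wz":0},{"tx":0,"ty":0,"tz":0,"wx":0,"wy":0,"wz":0},{"tx":0,"ty":0,"tz":0,"wx":0,"wy":0,"wz":0}]}}

```text
time_s: 59.63
ee_pos: [526.3, 108.9, 189.5]
ee_rot: [180.0, 0.2, 91.4]
force: [0.2, -0.0, -0.2]
gripper_width: 0.3
gripper_force: 0.0
```

Run:
```python
from h import *
t=snap('top'); a=snap('side'); b=snap('wrist'); np.savez('pics/tf.npz',**t)
R=np.radians(1.25); W=lambda y,z:[534-np.sin(R)*y,-260.5+np.cos(R)*y,z]
print('bar pred for t=0,5,10:',[proj(t,[W(70+d,45)]).round(1).tolist() for d in (0,5,10)], env.state()['ee_pos'])
g=cv2.cvtColor(t['color'],cv2.COLOR_RGB2GRAY); print(g[212,320:360].tolist())
T=cv2.resize(t['color'][110:280,130:460],(800,412),interpolation=2); A=cv2.resize(a['color'][110:330,140:330],(220,255)); B=cv2.resize(b['color'],(250,188))
c=np.zeros((600,800,3),np.uint8); c[:412]=T; c[412:600,:250]=B; c[412:600,260:480]=A[:188]; cv2.imwrite('pics/c10.png',c[:,:,::-1])
```

```text
bar pred for t=0,5,10: [[[327.7, 214.4]], [[326.3, 214.5]], [[324.8, 214.5]]] [526.43212438 107.79954154 189.58794398]
[35, 34, 30, 26, 24, 56, 142, 205, 203, 138, 57, 30, 34, 34, 31, 31, 33, 31, 34, 54, 85, 99, 112, 176, 223, 231, 229, 226, 192, 132, 110, 108, 110, 110, 111, 115, 116, 113, 109, 122]
```

View pics/c10.png

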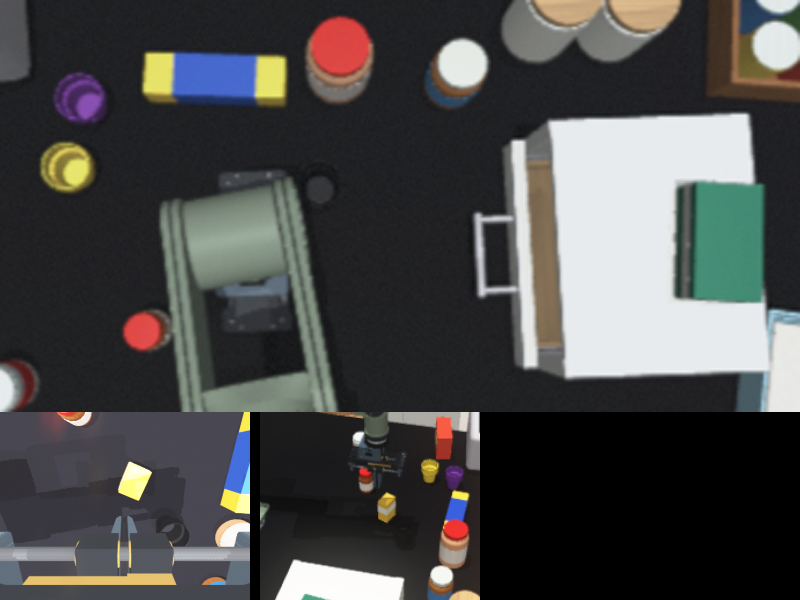

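The bar is at column 327.5 against 327.7 predicted for home, so the tray is closed. No bystander looks moved, and the robot is clear of everything. Handing in.

```bash
python3 -c "
from workcell import env
print(env.job_done())"
```

```text
the job is handed in; nothing more can be done
None
```

The job is handed in: all three teal and all three coral tumblers were nested in their own wells and the loaded tray was slid fully home, with no grocery seen to move; the stacks were last seen upright just before the push, and I couldn't see them inside the closed cupboard.

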